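Stow the glass oil cups in the latched drawer

ROBOT

A 7-joint arm with a two-finger parallel gripper is mounted at the origin on the work surface. World frame = base frame: x ahead of the robot, y to its left, z up, the work surface at z = 0. Lengths are in m, angles in rad, forces in N, time in s.
With the tool pointing down it reaches from about 0.425 to 0.875 m from the base axis. Payload 4.7 kg.
Tool frame: the origin (TCP) lies between the finger pads; the fingertips stand 14 mm ahead of it and the grasp point (between the pads) lies 5 mm behind it; z points along the fingers, y is the line along which they close (so a half turn about z gives the same grasp; the last joint's range is limited). The gripper opens to 87 mm and grips with 3 to 60 N. Pads are 19 mm wide; open, the fingers measure 117 mm over their backs; the gripper's body (75 mm by 190 mm) begins 51 mm behind the grasp point.
Start: joints at [1.288, 0.321, -0.07, 1.45, 0.023, 1.371, -0.057], TCP at [0.19, -0.622, 0.237] pointing down, gripper open.
Joint ranges: [-2.86, 2.86], [-0.3, 2.09], [-1.38, 1.24], [0.06, 2.45], [-1.56, 4.7], [0.09, 2.05], [-2.69, 2.69]. Speed limits (rad/s): [2.57, 2.57, 3.14, 3.14, 3.14, 3.14, 3.14].

INTERFACE

Orientations are given as a rotation vector (axis times angle).
In Python, from bench import ctrl gives the robot as it stands.
- The arm moves only by the tool step_arm, never from a script. Its argument "commands" is a list of rows, each an object with "travel": the shift along the tool's x, y, z in m, a list of three; "turn": the turn, a rotation vector about the tool's x, y, z in degrees, a list of three. A call has 1 to 5 rows; each row is the pose to reach, as a shift and turn from the pose commanded when the call began, along the tool's axes at that moment; what a row does not reach only later rows make up. A row lasts 1/10 s, in which the tool goes at most 50 mm and 8.59 degrees, less where a joint would pass 70% of its speed; a pose out of reach is approached as far as the arm can. A call with a gripper value outside its range is refused whole. "gripper" is the opening, from 0 (shut) to 1 (fully open), set as the call begins (left out, the last holds). The fingers move at their own pace and stop on an object; "force" is the grip in N (left out, the last holds). Time passes only in rows, so rows that repeat a pose let the fingers close. It gives the time, the measured TCP pose, the force, the opening and the grip force at its end, in the units of the state.
- ctrl.get_state(): the state, without advancing time (a new reading comes with each control period).
- ctrl.get_image(name): name is "scene" or "top" or "wrist"; returns the picture (420x560x3 uint8, red, green, blue); there is no depth.
- ctrl.camera_model(name): a dict with "fx", "fy", "cx", "cy" (pixels), "R" (3x3) and "t" (3): a world point X has camera coordinates R X + t; the wrist camera has in their place "T_tool_cam" (4x4, takes a point from camera to tool coordinates, whose origin is the TCP and whose axes are the flange's). Camera axes: x right, y down, z forward; pixel columns grow to the right and rows downward; lengths in m; the calibration is good to about 2 mm. The wrist camera is an equidistant fisheye: a pixel r from the principal point sees the ray r / f radians off the axis. A picture is of the moment at which its call begins: read the wrist's pose just before it. camera_model takes no time and is no camera call.
- ctrl.close_job(): hands the job in; it is judged then, once.
The state is a dict: "time": time; "joint_positions": joint angles; "qd": joint speeds; "joint_torque": joint torques, N m; "position": TCP position; "tool_rot": TCP orientation; "ft_force": force on the tool from outside, world axes, zero at the start; "torque": the same for the moment, N m; "grip_width": opening from 0.0 (shut) to 1.0 (fully open); "grip_force": force on a finger pad.
Only numpy, scipy, OpenCV 4.12 (cv2) and the standard library are available. Lean on these libraries where they do the work, as an engineer would, in place of code of your own. Each camera call takes 0.05 s, during which the arm holds its last target. There are 200 camera calls.

TASK

Put the new glass oil cups away: take the push dowel from its stand and press the red latch through the small hole in the top of the blue drawer unit so that the drawer springs out, then stand every oil cup from the mat upright on the drawer's floor, one to a compartment, and push the drawer shut until it latches, with the dowel back upright in its stand. The cups are glass: grip them lightly (no more than 30 N of grip) and set them down softly, and leave everything else on the bench where it is.

Things in the scene. Friction and masses are not known exactly. Their poses are not given: they have to be found in the camera images.
- unit: fixed blue steel drawer unit, 175 deep (x) by 274 wide (y) by 88 mm high. Origin: middle of the lower edge of its front face, on the bench; its x axis points into the unit away from the front, y along the front, z up. The drawer slides out of the front along -x of this frame.
- hole (a point): centre of the small round hole, 22 mm across and ringed by white dots, at the upper surface of the unit's 6 mm top. The red latch plate (30 by 32 mm) lies under it, 18 mm below this point; its axis is vertical.
- latch (a joint): travel of the red spring latch plate under the hole: 0 at rest, up to 0.009 m pressed down. It starts to give at 4 N; about 6.5 mm down (about 7 to 8 N) it frees the drawer; fully down takes about 8 N, then it meets a hard stop. It springs back by itself.
- drawer (a joint): how far the drawer is out: 0 shut (it rests at about 0.002 to 0.003 when latched), 0.115 m fully out. Freed, a spring drives it fully out towards the robot within about 1 s and holds it there with 3 N; pushing it shut takes about 6 N near the end, plus up to about 15 N over the last 12 mm where the latch snaps in. Its front must be pushed fully home, against a hard stop, to catch.
- drawer_face (a point): centre of the drawer's white front panel's outer face (panel 266 mm wide, 20 mm thick, standing 16 mm proud of the unit's front when shut, from 6 to 80 mm above the bench, this point 45 mm up); moves with the drawer; axes as the unit's.
- stand: black square tube on a dark steel foot 80 by 80 by 12 mm, fixed; the stand for the dowel. Tube 42 mm square outside, pocket 22 mm square, 54 mm deep. Origin under its centre.
- stand_mouth (a point): centre of the stand's mouth, 66 mm above the bench; the pocket's floor is 54 mm below it.
- dowel_handle (a point): the push dowel: a beech rod 14 mm across and 120 mm long with an orange square handle 24 by 24 by 45 mm on its upper end, 60 g, standing upright in the stand. This point is the centre of the handle, 142.5 mm above the rod's tip; z runs up the dowel, x and y are square to the handle's flat faces.
- dowel_tip (a point): centre of the lower end of the dowel's rod.
- mat: thin black mat (220 by 190 mm, 1 mm, look only) on which the oil cups stand at the start; origin at its centre on the bench.
- cup1_mid (a point): oil cup 1: brass foot 48 mm across and 12 mm high, amber glass body 40 mm across from 12 to 40 mm up, small brass cap 20 mm across to 44 mm, about 120 g, upright. This point is half-way up, 22 mm above its underside, on its axis (z up). May be absent. Fragile: hold it by the glass, with no more than 30 N of grip (30 N on each finger)
- cup2_mid (a point): oil cup 2: brass foot 48 mm across and 12 mm high, amber glass body 40 mm across from 12 to 40 mm up, small brass cap 20 mm across to 44 mm, about 120 g, upright. This point is half-way up, 22 mm above its underside, on its axis (z up). May be absent. Fragile: hold it by the glass, with no more than 30 N of grip (30 N on each finger)
- cup3_mid (a point): oil cup 3: brass foot 48 mm across and 12 mm high, amber glass body 40 mm across from 12 to 40 mm up, small brass cap 20 mm across to 44 mm, about 120 g, upright. This point is half-way up, 22 mm above its underside, on its axis (z up). May be absent. Fragile: hold it by the glass, with no more than 30 N of grip (30 N on each finger)
- cup4_mid (a point): oil cup 4: brass foot 48 mm across and 12 mm high, amber glass body 40 mm across from 12 to 40 mm up, small brass cap 20 mm across to 44 mm, about 120 g, upright. This point is half-way up, 22 mm above its underside, on its axis (z up). May be absent. Fragile: hold it by the glass, with no more than 30 N of grip (30 N on each finger)
- bay1 (a point): middle of the floor of drawer compartment 1 (10 mm above the bench; 92 mm along the drawer's travel, 58 mm across, walls 28 mm high; the front panel, 70 mm above this floor, closes its front end). Moves with the drawer; when the drawer is fully out this point lies 65 mm ahead of the unit's front face.
- bay2 (a point): middle of the floor of drawer compartment 2 (10 mm above the bench; 92 mm along the drawer's travel, 58 mm across, walls 28 mm high; the front panel, 70 mm above this floor, closes its front end). Moves with the drawer; when the drawer is fully out this point lies 65 mm ahead of the unit's front face.
- bay3 (a point): middle of the floor of drawer compartment 3 (10 mm above the bench; 92 mm along the drawer's travel, 58 mm across, walls 28 mm high; the front panel, 70 mm above this floor, closes its front end). Moves with the drawer; when the drawer is fully out this point lies 65 mm ahead of the unit's front face.
- bay4 (a point): middle of the floor of drawer compartment 4 (10 mm above the bench; 92 mm along the drawer's travel, 58 mm across, walls 28 mm high; the front panel, 70 mm above this floor, closes its front end). Moves with the drawer; when the drawer is fully out this point lies 65 mm ahead of the unit's front face.
- cone_teal: green thread cone, 60 mm across, 100 mm high, standing; origin under its foot; not to be disturbed
- cone_white: white thread cone, 60 mm across, 100 mm high, standing; origin under its foot; not to be disturbed
- bobbin_tin: round aluminium bobbin tin, 68 mm across, 33 mm high, standing on top of the drawer unit; origin under it; not to be disturbed
- screwdriver: screwdriver with a red handle lying on the bench; not to be disturbed
- spanner: steel spanner lying on the bench; not to be disturbed
Mind the look-alikes: they are no part of the job. Leave any pink look-alike of the part that bears cup1_mid alone. What is shaped like the stand but orange is not meant.

How it is judged:
On the way, in this order (a step that is already met when the one before it is completed fails the run):
1. the latch is pressed down with the dowel through the hole (value of joint latch above 0.004 m and contact force between dowel and latch above 1 N), for 0.02 s.
2. the drawer has sprung out (value of joint drawer above 0.1 m), for 0.2 s.
3. every oil cup stands upright on the floor of the open drawer, released (value of joint drawer above 0.08 m and x of cup1_mid in the frame of drawer_face between 0.036 and 0.101 m and y of cup1_mid in the frame of drawer_face between -0.125 and 0.125 m and height (world z) of each of cup1_mid, cup2_mid, cup3_mid, cup4_mid below 0.04 m and angle between each of cup1_mid, cup2_mid, cup3_mid, cup4_mid's own z axis and vertical below 0.2 rad and x of cup2_mid in the frame of drawer_face between 0.036 and 0.101 m and y of cup2_mid in the frame of drawer_face between -0.125 and 0.125 m and x of cup3_mid in the frame of drawer_face between 0.036 and 0.101 m and y of cup3_mid in the frame of drawer_face between -0.125 and 0.125 m and x of cup4_mid in the frame of drawer_face between 0.036 and 0.101 m and y of cup4_mid in the frame of drawer_face between -0.125 and 0.125 m and linear speed of each of cup1, cup2, cup3, cup4 below 0.02 m/s and contact force between the fingers and cup1 below 0.1 N and contact force between the fingers and cup2 below 0.1 N and contact force between the fingers and cup3 below 0.1 N and contact force between the fingers and cup4 below 0.1 N), for 0.2 s.
4. the drawer is shut and latched (value of joint drawer below 0.005 m and value of joint latch below 0.002 m), for 0.3 s.
At the end, for the whole second after the job is handed in: Every cup stands upright (0.2 rad) and at rest on the floor of a compartment, the drawer is shut and latched (under 5 mm out, latch plate back up within 2 mm), and the dowel stands in its stand (tip within 12 mm of its axis, 10 mm of its floor, leaning under 0.25 rad) (all of step 4 and x of cup1_mid in the frame of drawer_face between 0.036 and 0.101 m and y of cup1_mid in the frame of drawer_face between -0.125 and 0.125 m and height (world z) of each of cup1_mid, cup2_mid, cup3_mid, cup4_mid below 0.04 m and angle between each of cup1_mid, cup2_mid, cup3_mid, cup4_mid's own z axis and vertical below 0.2 rad and x of cup2_mid in the frame of drawer_face between 0.036 and 0.101 m and y of cup2_mid in the frame of drawer_face between -0.125 and 0.125 m and x of cup3_mid in the frame of drawer_face between 0.036 and 0.101 m and y of cup3_mid in the frame of drawer_face between -0.125 and 0.125 m and x of cup4_mid in the frame of drawer_face between 0.036 and 0.101 m and y of cup4_mid in the frame of drawer_face between -0.125 and 0.125 m and linear speed of each of cup1, cup2, cup3, cup4, dowel below 0.02 m/s and horizontal distance between dowel_tip and stand_mouth below 0.012 m and height (world z) of dowel_tip below 0.022 m and angle between dowel_tip's own z axis and vertical below 0.25 rad); the robot touches nothing.
It fails at once if an oil cup is squeezed with more than 35 N of grip (70 N over both fingers) (contact force between the fingers and cup1 above 70 N or contact force between the fingers and cup2 above 70 N or contact force between the fingers and cup3 above 70 N or contact force between the fingers and cup4 above 70 N).
It fails at once if an oil cup is banged or pressed on the drawer with more than 40 N (contact force between any of cup1, cup2, cup3, cup4 and drawer above 40 N).
It fails at once if a bystander is moved more than 30 mm (distance of any of cone_teal, cone_white, bobbin_tin, screwdriver, spanner from where it was at the start of the episode above 0.03 m).
Of cup1, cup2, cup3, cup4 only 3 to 4 are there at a start; the rules pass over those that are not, and their reading is None.
At some moment in a run one of cup1, cup2, cup3, cup4 may be knocked a few centimetres aside while the robot is not near it.
It also fails if it takes over 210 s, if anything falls off the work surface, if the arm or the gripper's body presses on something with over 40 N, if the wrist force passes 120 N, or if a joint passes its speed limit or range.

## Working session

There is one attempt and no reset: what is moved stays moved. The work goes in short steps, Python scripts to look and compute and a tool call to move; the robot and the scene stay as the last step left them, time stands still between calls to the robot, and variables do not carry over. Pictures are saved under pics/ and viewed, at most 17 in all, crops included, and the job is handed in when it is done.

Besides the shell and the picture viewer there is one more tool, called after ">>>" as a command line: name --argument value ..., lists and objects as JSON in quotes. step_arm: Moves the arm, as the interface text tells. Its arguments: {"type":"object","properties":{"commands":{"type":"array"},"gripper":{"type":"number"},"force":{"type":"number"}},"required":["commands"]}

```bash
mkdir -p pics; ls
cat > h.py <<'E'
import numpy as np, cv2
from scipy.spatial.transform import Rotation as Ro
from bench import ctrl
def grab(n,f=None):
    s=ctrl.get_state(); im=ctrl.get_image(n)
    if f: cv2.imwrite('pics/'+f+'.png',im[:,:,::-1])
    return s,im
def ray(n,uv,s=None):
    m=ctrl.camera_model(n); d=np.array([(uv[0]-m['cx'])/m['fx'],(uv[1]-m['cy'])/m['fy'],1.])
    if n=='wrist':
        r=np.hypot(d[0],d[1]); d=np.array([d[0]/max(r,1e-9)*np.sin(r),d[1]/max(r,1e-9)*np.sin(r),np.cos(r)])
        T=np.array(m['T_tool_cam']); R=Ro.from_rotvec(s['tool_rot']).as_matrix()
        return R@T[:3,3]+np.array(s['position']), R@T[:3,:3]@d
    R=np.array(m['R']); return -R.T@np.array(m['t']), R.T@d
def onz(n,uv,z,s=None):
    o,d=ray(n,uv,s); return (o+d*(z-o[2])/d[2]).round(4)
def proj(n,X):
    m=ctrl.camera_model(n); c=np.array(m['R'])@np.array(X)+np.array(m['t']); return m['fx']*c[0]/c[2]+m['cx'],m['fy']*c[1]/c[2]+m['cy']
def blobs(im,lo,hi,amin=30):
    h=cv2.cvtColor(im,cv2.COLOR_RGB2HSV); k=cv2.inRange(h,np.array(lo),np.array(hi))
    n,l,st,c=cv2.connectedComponentsWithStats(k); return [(c[i].round(1),st[i]) for i in range(1,n) if st[i][4]>=amin]
def totool(s,P):
    return (Ro.from_rotvec(s['tool_rot']).as_matrix().T@(np.array(P)-np.array(s['position']))).round(4)
E
python3 - <<'E'
from h import *
s,a=grab('scene','scene'); _,b=grab('top','top'); s,c=grab('wrist','wrist0')
print(s); m=ctrl.camera_model('top'); print(m); print(ctrl.camera_model('wrist'))
cv2.imwrite('pics/both.png',cv2.resize(np.hstack([a,b]),(800,300))[:,:,::-1])
E
```

```text
pics
{'time': 0.1, 'joint_positions': array([ 1.28813463,  0.32181362, -0.07010008,  1.45154962,  0.02261157,
        1.37080316, -0.05687634]), 'qd': array([ 5.83791403e-05, -1.57343982e-03,  2.34823964e-04, -5.62530108e-03,
        3.90623695e-04,  2.44812760e-03, -1.24756569e-03]), 'joint_torque': array([-8.38312280e-04, -4.92569447e+01, -4.05902686e-01, -3.13399708e+01,
       -6.41118642e-02,  3.94990901e-02,  5.55266433e-05]), 'position': array([ 0.18989805, -0.6211476 ,  0.23553064]), 'tool_rot': array([-3.10532588e+00, -4.64290963e-01,  5.67553558e-04]), 'ft_force': array([ 0.22568623, -0.55474807,  0.36780827]), 'torque': array([-0.03460277,  0.02256712, -0.01333793]), 'grip_force': 0.0, 'grip_width': 1.0040823782276052}
{'fx': 531.2553298772774, 'fy': 531.2553298772774, 'cx': 279.50598818863307, 'cy': 216.28270014974112, 'R': array([[-0.00268262, -0.99979228,  0.02020373],
       [-0.99756932,  0.00126877, -0.06966955],
       [ 0.06962945, -0.02034152, -0.99736551]]), 't': array([-0.03601693,  0.54920991,  1.78024979])}
{'fx': 325.19226210127806, 'fy': 325.19226210127806, 'cx': 282.7715516402581, 'cy': 213.70625863540604, 'T_tool_cam': array([[-1.07039384e-03, -9.69868070e-01, -2.43628365e-01,
         6.73915001e-02],
       [ 9.99999402e-01, -9.83498460e-04, -4.78308200e-04,
         2.14099935e-03],
       [ 2.24287728e-04, -2.43628732e-01,  9.69868543e-01,
        -1.49704354e-01],
       [ 0.00000000e+00,  0.00000000e+00,  0.00000000e+00,
         1.00000000e+00]])}
```

View pics/top.png

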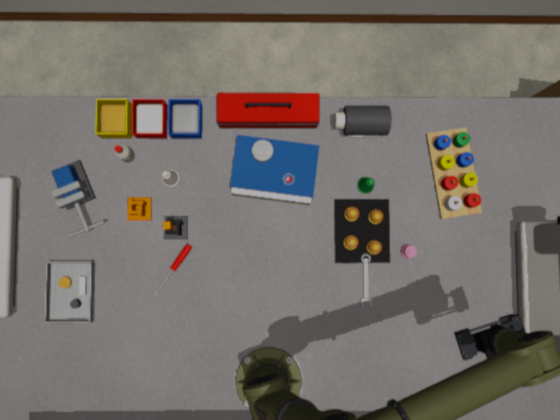

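View pics/scene.png

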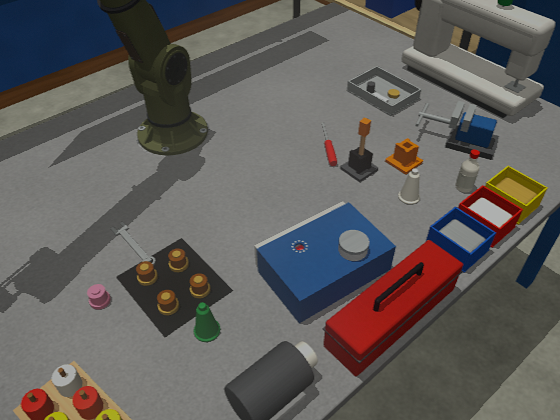

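The top view shows the unit at about (275,168) with its hole at (288,180). The dowel is at (172,226) in the black stand, and four cups stand on the mat at (351,214), (376,216), (350,243) and (374,247). A pink decoy sits at (409,251).

Run:
```python
from h import *
im=cv2.imread('pics/top.png')[:,:,::-1].copy()
h=cv2.cvtColor(im,cv2.COLOR_RGB2HSV)
def box(lo,hi,roi,z,nm):
    k=cv2.inRange(h,np.array(lo),np.array(hi)); m=np.zeros_like(k); x0,y0,x1,y1=roi; m[y0:y1,x0:x1]=k[y0:y1,x0:x1]
    p=np.argwhere(m)[:,::-1].astype(np.float32)
    r=cv2.minAreaRect(p); W=[onz('top',q,z)[:2] for q in cv2.boxPoints(r)]
    print(nm,len(p),r[0],onz('top',r[0],z), 'sides',[np.linalg.norm(W[i]-W[i-1]).round(4) for i in range(4)],'ang',[np.degrees(np.arctan2(*(W[i]-W[i-1])[::-1])).round(1) for i in range(2)])
    return W
print(box((95,120,60),(125,255,255),(215,128,330,205),.088,'unit'))
box((5,160,100),(20,255,255),(160,215,174,240),.1965,'handle')
box((0,0,0),(180,120,75),(160,212,192,244),.012,'stand')
box((0,0,0),(180,255,50),(330,195,395,266),.001,'mat')
# amber cups
for c,st in blobs(im,(8,120,80),(28,255,255),15):
    if 330<c[0]<395 and 195<c[1]<266: print('cup',c,st,onz('top',c,.03))
print('hole',onz('top',(288.5,179.5),.088))
cv2.imwrite('pics/t2.png',np.hstack([cv2.resize(im[212:244,160:192],(400,400),interpolation=cv2.INTER_CUBIC),cv2.resize(im[165:197,272:304],(400,400),interpolation=cv2.INTER_CUBIC)])[:,:,::-1])
```

```text
unit 3755 (274.3091735839844, 165.5397491455078) [ 0.7112 -0.0191  0.088 ] sides [np.float64(0.2713), np.float64(0.1708), np.float64(0.2731), np.float64(0.171)] ang [np.float64(82.6), np.float64(-7.1)]
[array([0.6442, 0.1262]), array([0.8137, 0.1052]), array([ 0.7788, -0.1657]), array([ 0.6093, -0.1428])]
handle 28 (167.0, 225.0) [0.5107 0.3084 0.1965] sides [np.float64(0.0242), np.float64(0.0244), np.float64(0.0242), np.float64(0.0243)] ang [np.float64(90.0), np.float64(0.7)]
stand 229 (174.1421356201172, 225.51016235351562) [0.5188 0.3195 0.012 ] sides [np.float64(0.0589), np.float64(0.0631), np.float64(0.059), np.float64(0.0632)] ang [np.float64(85.7), np.float64(-3.4)]
mat 2406 (361.5, 230.5) [ 0.5012 -0.3184  0.001 ] sides [np.float64(0.209), np.float64(0.183), np.float64(0.2094), np.float64(0.1815)] ang [np.float64(-0.6), np.float64(-90.0)]
cup [351.5 213.6] [345 207  15  15 176] [ 0.5572 -0.2802  0.03  ]
cup [375.4 216.5] [368 209  16  16 178] [ 0.5473 -0.3611  0.03  ]
cup [350.5 242.3] [343 235  16  15 179] [ 0.4603 -0.2756  0.03  ]
cup [374. 247.] [367 240  15  15 180] [ 0.4443 -0.3548  0.03  ]
hole [ 0.6651 -0.0655  0.088 ]
```

View pics/t2.png

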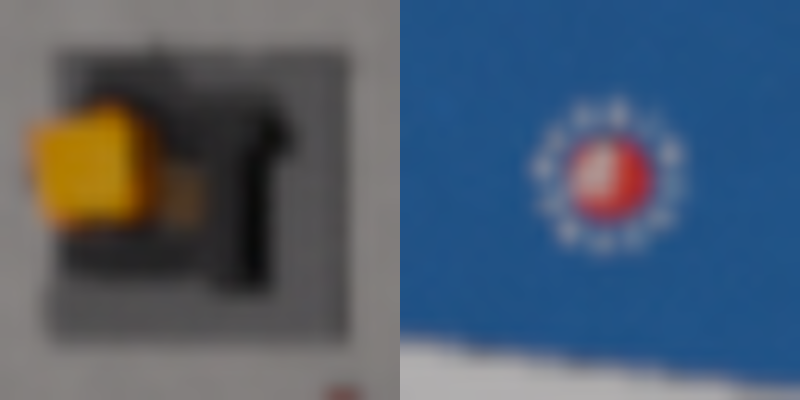

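Cup, unit and hole positions agree with the stated sizes: the unit measures 0.272 x 0.171, with yaw about -7°. The crop shows the handle turned about +10° and the hole at (289,179). I'm now moving around the base toward the dowel.

>>> step_arm --commands '[{"travel":[0.27,-0.097,-0.06],"turn":[0,0,0]},{"travel":[0.27,-0.097,-0.06],"turn":[0,0,0]},{"travel":[0.27,-0.097,-0.06],"turn":[0,0,0]},{"travel":[0.27,-0.097,-0.06],"turn":[0,0,0]},{"travel":[0.27,-0.097,-0.06],"turn":[0,0,0]}]' --gripper 1

```text
time: 0.65
position: [0.3873, -0.4737, 0.288]
tool_rot: [3.107, 0.464, -0.0]
ft_force: [0.3, -0.6, -0.2]
grip_width: 1.004
grip_force: 0.0
```

```bash
cat >> h.py <<'E'
def yaw(s):
    x=Ro.from_rotvec(s['tool_rot']).as_matrix()[:,0]; return np.degrees(np.arctan2(x[1],x[0]))
def go(*P):  # tool shifts from here to each (world xyz) and yaw
    s=ctrl.get_state(); print('t',round(s['time'],1),'pos',s['position'].round(4),'yaw',yaw(s).round(1),'tilt',Ro.from_rotvec(s['tool_rot']).as_matrix()[:,2].round(3),'F',s['ft_force'].round(1),'g',round(s['grip_width'],3),round(s['grip_force'],1))
    for p in P: print(p,'->',totool(s,p[:3]), 'turnz',(yaw(s)-p[3]).round(1) if len(p)>3 else '')
E
python3 - <<'E'
from h import *
print('stand',onz('top',(176.1,227.6),.012),'handletop',onz('top',(166.6,225.2),.177),'hole',onz('top',(289,179.2),.088))
go((.58,-.15,.29),(.6,.05,.29),(.47,.31,.29,11))
E
```

```text
stand [0.5117 0.3128 0.012 ] handletop [0.5111 0.3133 0.177 ] hole [ 0.6661 -0.0671  0.088 ]
t 0.7 pos [ 0.3873 -0.4737  0.288 ] yaw 17.0 tilt [-0. -0. -1.] F [ 0.3 -0.6 -0.2] g 1.004 0.0
(0.58, -0.15, 0.29) -> [ 0.2789 -0.2532 -0.0021] turnz 
(0.6, 0.05, 0.29) -> [ 0.3565 -0.4386 -0.0021] turnz 
(0.47, 0.31, 0.29, 11) -> [ 0.3081 -0.7253 -0.0021] turnz 6.0
```

>>> step_arm --commands '[{"travel":[0.27,-0.25,0],"turn":[0,0,6]},{"travel":[0.27,-0.25,0],"turn":[0,0,6]},{"travel":[0.27,-0.25,0],"turn":[0,0,6]},{"travel":[0.27,-0.25,0],"turn":[0,0,6]},{"travel":[0.27,-0.25,0],"turn":[0,0,6]}]'

```text
time: 1.15
position: [0.5124, -0.2572, 0.2876]
tool_rot: [3.127, 0.301, -0.0]
ft_force: [1.1, 0.3, 0.0]
grip_width: 1.002
grip_force: 0.0
```

Run:
```python
from h import *
go((.6,.05,.29),(.46,.31,.29,11))
```

```text
t 1.1 pos [ 0.5124 -0.2572  0.2876] yaw 11.0 tilt [-0. -0. -1.] F [1.1 0.3 0. ] g 1.002 0.0
(0.6, 0.05, 0.29) -> [ 0.1446 -0.2848 -0.0025] turnz 
(0.46, 0.31, 0.29, 11) -> [ 0.0568 -0.5667 -0.0025] turnz -0.0
```

>>> step_arm --commands '[{"travel":[0.1,-0.25,0],"turn":[0,0,0]},{"travel":[0.1,-0.25,0],"turn":[0,0,0]},{"travel":[0.1,-0.25,0],"turn":[0,0,0]},{"travel":[0.1,-0.25,0],"turn":[0,0,0]},{"travel":[0.1,-0.25,0],"turn":[0,0,0]}]'

```text
time: 1.65
position: [0.5585, -0.0116, 0.2877]
tool_rot: [3.127, 0.301, 0.0]
ft_force: [0.1, -0.0, 0.3]
grip_width: 1.0
grip_force: 0.0
```

>>> step_arm --commands '[{"travel":[-0.05,-0.24,0],"turn":[0,0,0]},{"travel":[-0.05,-0.24,0],"turn":[0,0,0]},{"travel":[-0.05,-0.24,0],"turn":[0,0,0]},{"travel":[-0.05,-0.24,0],"turn":[0,0,0]},{"travel":[-0.05,-0.24,0],"turn":[0,0,0]}]'

```text
time: 2.15
position: [0.4622, 0.2148, 0.2877]
tool_rot: [3.127, 0.303, 0.0]
ft_force: [1.2, 0.2, 0.2]
grip_width: 0.997
grip_force: 0.0
```

>>> step_arm --commands '[{"travel":[0,0,0],"turn":[0,0,0]},{"travel":[0,0,0],"turn":[0,0,0]}]'

```text
time: 2.35
position: [0.4631, 0.2135, 0.2877]
tool_rot: [3.126, 0.306, 0.0]
ft_force: [1.4, 0.2, 0.2]
grip_width: 1.001
grip_force: 0.0
```

Run:
```python
from h import *
s,im=grab('wrist','w1')
go((.511,.313,.29,11))
for c,st in blobs(im,(8,150,90),(22,255,255),60): print(c,st,onz('wrist',c,.177,s))
```

```text
t 2.4 pos [0.464  0.2119 0.2875] yaw 11.0 tilt [ 0.    -0.001 -1.   ] F [-0.6 -0.4  0.1] g 1.0 0.0
(0.511, 0.313, 0.29, 11) -> [ 0.0655 -0.0903 -0.0026] turnz 0.0
[137.9  75.4] [ 102   48   70   58 2248] [0.5603 0.3552 0.177 ]
```

View pics/w1.png

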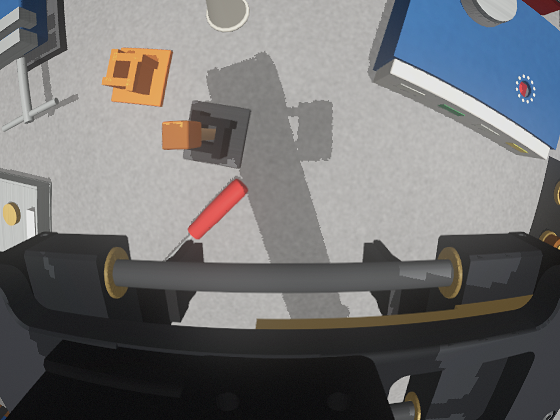

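The wrist view shows the handle at (181,135) in the black stand, and the orange decoy stand at (138,76) to its upper left. I'll move nearer and look again.

>>> step_arm --commands '[{"travel":[0.02,-0.09,0],"turn":[0,0,0]},{"travel":[0.02,-0.09,0],"turn":[0,0,0]},{"travel":[0.02,-0.09,0],"turn":[0,0,0]},{"travel":[0.02,-0.09,0],"turn":[0,0,0]},{"travel":[0.02,-0.09,0],"turn":[0,0,0]}]'

```text
time: 2.9
position: [0.4675, 0.3022, 0.2872]
tool_rot: [3.126, 0.295, -0.001]
ft_force: [0.2, 0.7, -0.4]
grip_width: 0.998
grip_force: 0.0
```

Run:
```python
from h import *
s,im=grab('wrist','w2')
go((.511,.313,.29,11))
for c,st in blobs(im,(5,130,70),(22,255,255),60): print(c,st,onz('wrist',c,.177,s))
cv2.imwrite('pics/w2c.png',cv2.resize(im[90:250,180:400],(800,582))[:,:,::-1])
```

```text
t 3.0 pos [0.4674 0.3022 0.2874] yaw 10.8 tilt [-0.    -0.001 -1.   ] F [ 0.6 -0.7  0.5] g 1.002 0.0
(0.511, 0.313, 0.29, 11) -> [ 0.0448 -0.0025 -0.0027] turnz -0.2
[197.8  85.5] [ 163   55   69   64 3458] [0.5619 0.3876 0.177 ]
[279.2 157.8] [265 142  30  32 882] [0.5147 0.312  0.177 ]
[504.1 304.2] [475 295  58  18 267] [0.4139 0.0398 0.177 ]
[468.5 312.8] [452 306  32  12 116] [0.4003 0.0874 0.177 ]
[413.9 403.1] [405 392  16  28 137] [0.2669 0.1003 0.177 ]
```

View pics/w2c.png

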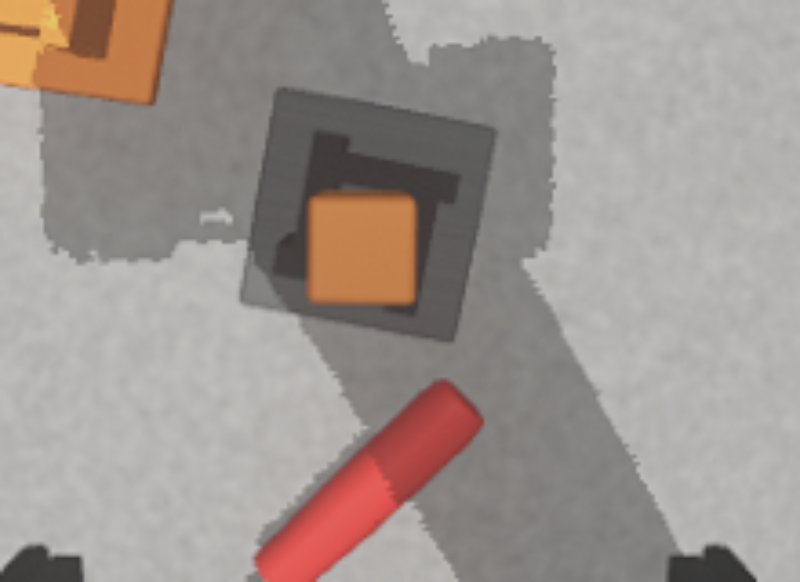

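The handle top is square to the tool and centred at about (279,158), which casts to (0.513, 0.312). The stand foot is turned about 11° to it. Next I'll go over it, descend and grip.

>>> step_arm --commands '[{"travel":[0.046,-0.001,0],"turn":[0,0,0]},{"travel":[0.046,-0.001,0],"turn":[0,0,0]},{"travel":[0.046,-0.001,0.05],"turn":[0,0,0]},{"travel":[0.046,-0.001,0.09],"turn":[0,0,0]},{"travel":[0.046,-0.001,0.12],"turn":[0,0,0]}]'

```text
time: 3.45
position: [0.5113, 0.3116, 0.165]
tool_rot: [3.125, 0.296, -0.003]
ft_force: [0.5, -0.2, 0.1]
grip_width: 0.999
grip_force: 0.0
```

>>> step_arm --commands '[{"travel":[0,0,0.008],"turn":[0,0,0]},{"travel":[0,0,0.016],"turn":[0,0,0]},{"travel":[0,0,0.016],"turn":[0,0,0]},{"travel":[0,0,0.016],"turn":[0,0,0]}]'

```text
time: 3.85
position: [0.5122, 0.3149, 0.1534]
tool_rot: [-3.126, -0.3, -0.004]
ft_force: [0.2, -0.3, -0.5]
grip_width: 0.998
grip_force: 0.0
```

Run:
```python
from h import *
s,im=grab('wrist','w3')
go((.513,.312,.15,11))
s2=dict(s); s2['position']=np.array([.4674,.3022,.2874])
print('stand',onz('wrist',(280.9,149),.012,s2))
```

```text
t 3.9 pos [0.5122 0.315  0.1535] yaw 11.0 tilt [ 0.003  0.001 -1.   ] F [-0.2 -0.4 -0.1] g 0.998 0.0
(0.513, 0.312, 0.15, 11) -> [0.0002 0.0031 0.0035] turnz -0.0
stand [0.5147 0.3121 0.012 ]
```

>>> step_arm --commands '[{"travel":[0,0.003,0.003],"turn":[0,0,0]},{"travel":[0,0.003,0.003],"turn":[0,0,0]}]'

```text
time: 4.1
position: [0.5122, 0.311, 0.149]
tool_rot: [3.127, 0.3, 0.001]
ft_force: [0.4, 0.3, -0.5]
grip_width: 1.002
grip_force: 0.0
```

>>> step_arm --commands '[{"travel":[0,0,0],"turn":[0,0,0]},{"travel":[0,0,0],"turn":[0,0,0]},{"travel":[0,0,0],"turn":[0,0,0]},{"travel":[0,0,0],"turn":[0,0,0]},{"travel":[0,0,0],"turn":[0,0,0]}]' --gripper 0.1 --force 40

```text
time: 4.6
position: [0.5117, 0.3116, 0.1487]
tool_rot: [3.127, 0.301, -0.0]
ft_force: [-0.6, 0.1, 0.4]
grip_width: 0.631
grip_force: 0.0
```

>>> step_arm --commands '[{"travel":[0,0,0],"turn":[0,0,0]},{"travel":[0,0,0],"turn":[0,0,0]},{"travel":[0,0,0],"turn":[0,0,0]},{"travel":[0,0,0],"turn":[0,0,0]},{"travel":[0,0,0],"turn":[0,0,0]}]'

```text
time: 5.1
position: [0.5117, 0.3115, 0.1486]
tool_rot: [3.127, 0.301, -0.0]
ft_force: [-0.4, -0.3, -0.4]
grip_width: 0.276
grip_force: 40.0
```

Run:
```python
from h import *
go((.513,.312,.29))
```

```text
t 5.1 pos [0.5117 0.3115 0.1486] yaw 11.0 tilt [-0. -0. -1.] F [-0.4 -0.3 -0.4] g 0.276 40.0
(0.513, 0.312, 0.29) -> [ 0.0013 -0.0002 -0.1414] turnz
```

Gripped at 24 mm. I'll lift it and carry it to above the hole.

>>> step_arm --commands '[{"travel":[0,0,-0.04],"turn":[0,0,0]},{"travel":[0,0,-0.08],"turn":[0,0,0]},{"travel":[0,0,-0.11],"turn":[0,0,0]},{"travel":[0,0,-0.14],"turn":[0,0,0]},{"travel":[0,0,-0.14],"turn":[0,0,0]}]'

```text
time: 5.6
position: [0.5132, 0.3132, 0.2934]
tool_rot: [-3.124, -0.301, -0.011]
ft_force: [0.8, 1.3, -0.4]
grip_width: 0.274
grip_force: 40.0
```

>>> step_arm --commands '[{"travel":[0.04,0.2,0],"turn":[0,0,0]},{"travel":[0.04,0.2,0],"turn":[0,0,0]},{"travel":[0.04,0.2,0],"turn":[0,0,0]},{"travel":[0.04,0.2,0],"turn":[0,0,0]},{"travel":[0.04,0.2,0],"turn":[0,0,0]}]'

```text
time: 6.1
position: [0.592, 0.1125, 0.2867]
tool_rot: [3.124, 0.28, -0.003]
ft_force: [0.5, -0.6, -0.6]
grip_width: 0.272
grip_force: 40.0
```

>>> step_arm --commands '[{"travel":[0.02,0.15,0],"turn":[0,0,0]},{"travel":[0.02,0.15,0],"turn":[0,0,0]},{"travel":[0.02,0.15,0],"turn":[0,0,0]},{"travel":[0.02,0.15,0],"turn":[0,0,0]},{"travel":[0.02,0.15,0],"turn":[0,0,0]}]'

```text
time: 6.6
position: [0.6373, -0.0227, 0.2871]
tool_rot: [-3.127, -0.295, 0.004]
ft_force: [-0.7, 0.8, -0.3]
grip_width: 0.272
grip_force: 40.0
```

Run:
```python
from h import *
s,im=grab('wrist','w4'); grab('scene','s4')
go((.666,-.067,.29,11))
print([ (c,st) for c,st in blobs(im,(8,40,80),(25,200,255),100)])
print('white',[ (c,onz('wrist',c,.088,s)) for c,st in blobs(im,(0,150,80),(6,255,255),15) ])
a=cv2.imread('pics/s4.png')
cv2.imwrite('pics/m4.png',np.hstack([cv2.imread('pics/w4.png')[0:300,150:550],cv2.resize(a[130:280,240:440],(400,300))]))
```

```text
t 6.7 pos [ 0.637  -0.0189  0.2881] yaw 11.1 tilt [-0.001  0.001 -1.   ] F [-0.1 -0.1  0.2] g 0.271 40.0
(0.666, -0.067, 0.29, 11) -> [ 0.0192  0.0528 -0.002 ] turnz 0.1
[(array([ 5.9, 24. ]), array([  0,   0,  24,  39, 240], dtype=int32)), (array([540. ,  11.3]), array([511,   0,  49,  30, 505], dtype=int32)), (array([ 15.6, 174.6]), array([   0,  150,   33,   51, 1511], dtype=int32)), (array([282.6, 241.1]), array([ 255,  200,   56,   64, 1986], dtype=int32)), (array([220.1, 276.9]), array([215, 249,  13,  57, 469], dtype=int32)), (array([345.6, 277.8]), array([338, 250,  14,  56, 449], dtype=int32)), (array([481.6, 288.1]), array([465, 281,  31,  17, 325], dtype=int32)), (array([298.7, 315.4]), array([ 128,  292,  332,   38, 5288], dtype=int32))]
white [(array([17.6, 15.5]), array([0.832 , 0.3942, 0.088 ])), (array([286.8,  12. ]), array([0.8388, 0.0092, 0.088 ])), (array([392.2,  12.8]), array([ 0.8687, -0.1056,  0.088 ])), (array([35.2, 33.3]), array([0.8009, 0.3443, 0.088 ])), (array([ 75.2, 286.7]), array([0.4588, 0.2395, 0.088 ]))]
```

View pics/m4.png

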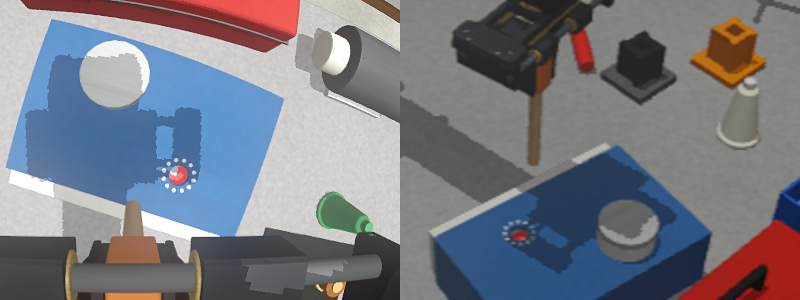

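The wrist view shows the hole's dot ring centred near (329,175) and the rod tip near (284,203). In the scene view the tip is near (307,211) and the hole near (299,248).

Run:
```python
from h import *
s=ctrl.get_state(); im=cv2.imread('pics/w4.png')[:,:,::-1].copy()
sub=im[140:212,290:370]; g=sub.min(2)
n,l,st,c=cv2.connectedComponentsWithStats((g>170).astype(np.uint8)); dots=np.array([c[i] for i in range(1,n) if st[i][4]<60])+[290,140]
(cx,cy),r=cv2.minEnclosingCircle(dots.astype(np.float32)); print(len(dots),cx,cy,r)
print('hole wrist',onz('wrist',(cx,cy),.088,s))
# triangulate hole scene / tip
def tri(a,b):
    (o1,d1),(o2,d2)=a,b; d1=d1/np.linalg.norm(d1); d2=d2/np.linalg.norm(d2)
    t=np.linalg.lstsq(np.stack([d1,-d2],1),o2-o1,rcond=None)[0]; p,q=o1+d1*t[0],o2+d2*t[1]; return ((p+q)/2).round(4),np.linalg.norm(p-q).round(4)
a=cv2.imread('pics/s4.png')[:,:,::-1].copy()
print('hole scene',onz('scene',(299,248),.088),'hole top',onz('top',(289,179.2),.088))
# tip in scene: wood mask
h=cv2.cvtColor(a,cv2.COLOR_RGB2HSV); k=cv2.inRange(h[165:216,298:316],np.array((5,60,60)),np.array((25,200,255)))
p=np.argwhere(k); 
for y in (175,185,195,200,205,208,210,212): 
    q=p[p[:,0]==y-165]; print(y, (298+q[:,1].min(),298+q[:,1].max()) if len(q) else None)
print('proj expected tip',proj('scene',(*s['position'][:2],s['position'][2]-.1366)),'handle bottom',proj('scene',(*s['position'][:2],s['position'][2]-.0166)))
print('tip scene',onz('scene',(307,210),s['position'][2]-.1366))
go((.666,-.067,.29,11))
```

```text
14 316.375 187.83334350585938 33.26734924316406
hole wrist [ 0.6529 -0.0548  0.088 ]
hole scene [ 0.6721 -0.0733  0.088 ] hole top [ 0.6661 -0.0671  0.088 ]
175 (np.int64(308), np.int64(311))
185 (np.int64(305), np.int64(309))
195 (np.int64(305), np.int64(309))
200 (np.int64(305), np.int64(309))
205 (np.int64(304), np.int64(308))
208 (np.int64(304), np.int64(308))
210 (np.int64(304), np.int64(308))
212 (np.int64(305), np.int64(308))
proj expected tip (np.float64(306.6547880766867), np.float64(209.74322094905642)) handle bottom (np.float64(308.2661183782509), np.float64(171.0742189293028))
tip scene [ 0.6382 -0.0188  0.1515]
t 6.7 pos [ 0.637  -0.0189  0.2881] yaw 11.1 tilt [-0.001  0.001 -1.   ] F [-0.1 -0.1  0.2] g 0.271 40.0
(0.666, -0.067, 0.29, 11) -> [ 0.0192  0.0528 -0.002 ] turnz 0.1
```

Run:
```python
from h import *
s=ctrl.get_state()
for n,f,roi in (('wrist','w4',(305,150,353,200)),('scene','s4',(278,232,318,264)),('top','top',(280,170,298,188))):
    im=cv2.imread('pics/'+f+'.png').astype(int); x0,y0,x1,y1=roi; b,g,r=[im[y0:y1,x0:x1,i] for i in range(3)]
    w=((r>b*.75)&(abs(r-g)<45)&(r>90)).astype(np.uint8); red=((r>1.8*g)&(r>60)).astype(np.uint8)
    for nm,m in (('dots',w),('red',red)):
        p=np.argwhere(m)[:,::-1].astype(np.float32)+[x0,y0]
        if len(p)<6: print(n,nm,len(p)); continue
        e=cv2.fitEllipse(cv2.convexHull(p.astype(np.float32))); print(n,nm,len(p),np.round(e[0],1),np.round(e[1],1),onz(n,e[0],.088 if nm=='dots' else .079,s))
```

```text
wrist dots 273 [328.4 175.1] [34.8 34.9] [ 0.6693 -0.0647  0.088 ]
wrist red 224 [328.3 175. ] [17.2 19.6] [ 0.6685 -0.0661  0.079 ]
scene dots 70 [292.3 241.4] [14.2 33.7] [ 0.6468 -0.0714  0.088 ]
scene red 28 [299.5 247.2] [4.1 8.2] [ 0.6656 -0.0655  0.079 ]
top dots 26 [287.8 178.6] [ 8.1 11.3] [ 0.6682 -0.0631  0.088 ]
top red 16 [289.2 179.2] [3.8 5.7] [ 0.6674 -0.0681  0.079 ]
```

>>> step_arm --commands '[{"travel":[0.0215,0.052,0],"turn":[0,0,0]},{"travel":[0.0215,0.052,0],"turn":[0,0,0]},{"travel":[0.0215,0.052,0.02],"turn":[0,0,0]},{"travel":[0.0215,0.052,0.043],"turn":[0,0,0]},{"travel":[0.0215,0.052,0.043],"turn":[0,0,0]}]'

```text
time: 7.2
position: [0.6664, -0.0655, 0.2422]
tool_rot: [-3.125, -0.306, 0.01]
ft_force: [-0.4, -0.1, -0.7]
grip_width: 0.274
grip_force: 40.0
```

>>> step_arm --commands '[{"travel":[0,0,0],"turn":[0,0,0]},{"travel":[0,0,0],"turn":[0,0,0]}]'

```text
time: 7.4
position: [0.6691, -0.0665, 0.2474]
tool_rot: [3.127, 0.303, 0.003]
ft_force: [-0.3, -0.8, -0.4]
grip_width: 0.274
grip_force: 40.0
```

Run:
```python
from h import *
s,im=grab('wrist','w5'); _,a=grab('scene','s5')
go((.668,-.066,.24,11))
print('proj tip',proj('scene',(*s['position'][:2],s['position'][2]-.1366)))
cv2.imwrite('pics/m5.png',np.hstack([cv2.resize(im[160:260,220:340],(400,333)),cv2.resize(a[200:270,260:344],(400,333))])[:,:,::-1])
```

```text
t 7.5 pos [ 0.6691 -0.0669  0.2474] yaw 11.0 tilt [ 0.002 -0.    -1.   ] F [-0.7  0.5  0.3] g 0.271 40.0
(0.668, -0.066, 0.24, 11) -> [-0.001  -0.0011  0.0074] turnz 0.0
proj tip (np.float64(300.4856797903892), np.float64(239.37983731099874))
```

View pics/m5.png

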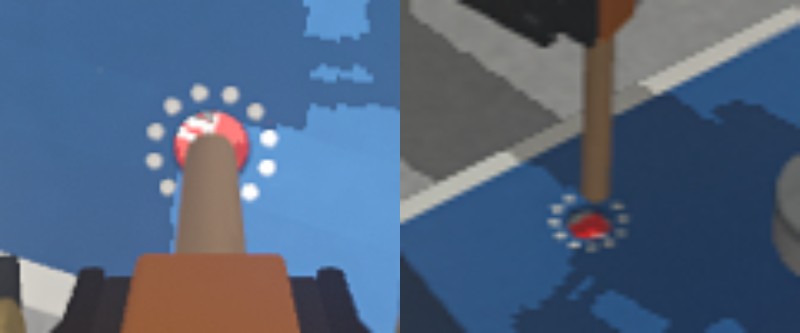

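The wrist crop shows the tip over the ring. In the scene crop the tip sits just above it, at about (301,242), with the ring centre at (300,246.6). A projection will check this.

Run:
```python
from h import *
p=ctrl.get_state()['position']
for d in ((0,0),(.003,0),(0,.003)): print(d,np.round(proj('scene',(p[0]+d[0],p[1]+d[1],.088)),1))
print(np.round(proj('scene',(p[0],p[1],.111)),1))
s=ctrl.get_state(); f=120/400
print('ring wrist',onz('wrist',(220+212*f,160+142.5*.3),.088,s))
print('ring scene',onz('scene',(299.9,246.4),.088))
```

```text
(0, 0) [300.2 245.9]
(0.003, 0) [301.  246.6]
(0, 0.003) [301.1 245.2]
[300.4 239.4]
ring wrist [ 0.671  -0.0694  0.088 ]
ring scene [ 0.6699 -0.0684  0.088 ]
```

>>> step_arm --commands '[{"travel":[0.001,0.0015,0],"turn":[0,0,0]},{"travel":[0.001,0.0015,0.01],"turn":[0,0,0]},{"travel":[0.001,0.0015,0.02],"turn":[0,0,0]},{"travel":[0.001,0.0015,0.03],"turn":[0,0,0]},{"travel":[0.001,0.0015,0.037],"turn":[0,0,0]}]'

```text
time: 8.0
position: [0.669, -0.0689, 0.2067]
tool_rot: [-3.127, -0.301, 0.003]
ft_force: [0.1, -0.3, -1.5]
grip_width: 0.279
grip_force: 40.0
```

>>> step_arm --commands '[{"travel":[0,0,0.003],"turn":[0,0,0]},{"travel":[0,0,0.006],"turn":[0,0,0]},{"travel":[0,0,0.008],"turn":[0,0,0]},{"travel":[0,0,0.008],"turn":[0,0,0]}]'

```text
time: 8.4
position: [0.6695, -0.0688, 0.2008]
tool_rot: [3.127, 0.301, -0.001]
ft_force: [-2.3, 0.2, 5.1]
grip_width: 0.271
grip_force: 40.0
```

Run:
```python
from h import *
go((.67,-.0685,.2))
```

```text
t 8.4 pos [ 0.6695 -0.0688  0.2008] yaw 11.0 tilt [-0. -0. -1.] F [-2.3  0.2  5.1] g 0.271 40.0
(0.67, -0.0685, 0.2) -> [ 0.0005 -0.0002  0.0008] turnz
```

>>> step_arm --commands '[{"travel":[0,0,0.002],"turn":[0,0,0]},{"travel":[0,0,0.003],"turn":[0,0,0]},{"travel":[0,0,0.004],"turn":[0,0,0]},{"travel":[0,0,0.004],"turn":[0,0,0]}]'

```text
time: 8.8
position: [0.6696, -0.0687, 0.1978]
tool_rot: [3.127, 0.301, 0.0]
ft_force: [-3.2, -0.9, 6.6]
grip_width: 0.272
grip_force: 40.0
```

Run:
```python
from h import *
go()
_,b=grab('top','top6')
W=[ (c,st) for c,st in blobs(b,(0,0,150),(180,60,255),150) if 210<c[0]<340 and 130<c[1]<300]; print(W)
```

```text
t 8.8 pos [ 0.6696 -0.0687  0.1978] yaw 11.0 tilt [ 0. -0. -1.] F [-3.2 -0.9  6.6] g 0.272 40.0
[(array([246.8, 218. ]), array([228, 213,  39,  11, 216], dtype=int32))]
```

>>> step_arm --commands '[{"travel":[0,0,0],"turn":[0,0,0]},{"travel":[0,0,0],"turn":[0,0,0]},{"travel":[0,0,0],"turn":[0,0,0]}]'

```text
time: 9.15
position: [0.6697, -0.0688, 0.1979]
tool_rot: [3.127, 0.301, 0.0]
ft_force: [-3.2, -1.3, 6.9]
grip_width: 0.276
grip_force: 40.0
```

>>> step_arm --commands '[{"travel":[0,0,-0.02],"turn":[0,0,0]},{"travel":[0,0,-0.05],"turn":[0,0,0]},{"travel":[0,0,-0.09],"turn":[0,0,0]},{"travel":[0,0,-0.095],"turn":[0,0,0]},{"travel":[0,0,-0.095],"turn":[0,0,0]}]'

```text
time: 9.65
position: [0.6708, -0.0685, 0.2931]
tool_rot: [3.127, 0.301, 0.005]
ft_force: [0.2, 0.5, -0.6]
grip_width: 0.273
grip_force: 40.0
```

Run:
```python
from h import *
go((.5135,.312,.29))
_,b=grab('top','top7'); _,a=grab('scene','s7')
cv2.imwrite('pics/m7.png',np.hstack([cv2.resize(b[120:280,140:440],(400,213)).copy(),cv2.resize(a[140:353,80:480],(400,213))])[:,:,::-1])
```

```text
t 9.7 pos [ 0.6708 -0.0685  0.2931] yaw 11.0 tilt [ 0.004 -0.    -1.   ] F [ 0.2  0.5 -0.6] g 0.273 40.0
(0.5135, 0.312, 0.29) -> [-0.0817 -0.4036  0.0025] turnz
```

View pics/m7.png

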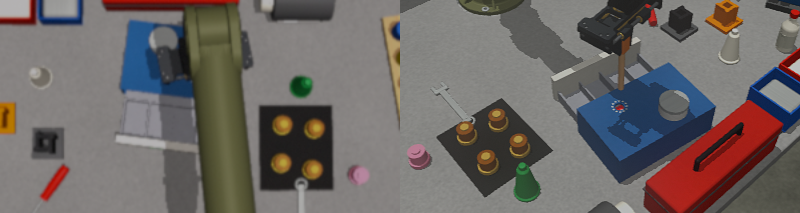

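The drawer is fully out, with its white dividers visible. Next, I'll take the dowel back.

>>> step_arm --commands '[{"travel":[-0.04,-0.2,0],"turn":[0,0,0]},{"travel":[-0.04,-0.2,0],"turn":[0,0,0]},{"travel":[-0.04,-0.2,0],"turn":[0,0,0]},{"travel":[-0.04,-0.2,0],"turn":[0,0,0]},{"travel":[-0.04,-0.2,0],"turn":[0,0,0]}]'

```text
time: 10.25
position: [0.5879, 0.1292, 0.2907]
tool_rot: [-3.121, -0.321, 0.004]
ft_force: [-0.7, 0.8, 0.3]
grip_width: 0.276
grip_force: 40.0
```

>>> step_arm --commands '[{"travel":[-0.042,-0.204,0],"turn":[0,0,0]},{"travel":[-0.042,-0.204,0],"turn":[0,0,0]},{"travel":[-0.042,-0.204,0],"turn":[0,0,0]},{"travel":[-0.042,-0.204,0],"turn":[0,0,0]},{"travel":[-0.042,-0.204,0.02],"turn":[0,0,0]}]'

```text
time: 10.75
position: [0.5077, 0.3205, 0.2728]
tool_rot: [-3.12, -0.319, -0.002]
ft_force: [0.3, 1.2, -0.9]
grip_width: 0.273
grip_force: 40.0
```

>>> step_arm --commands '[{"travel":[0,0,0],"turn":[0,0,0]},{"travel":[0,0,0],"turn":[0,0,0]},{"travel":[0,0,0],"turn":[0,0,0]}]'

```text
time: 11.05
position: [0.5136, 0.3099, 0.2715]
tool_rot: [3.127, 0.296, -0.0]
ft_force: [-0.0, -1.3, -0.4]
grip_width: 0.27
grip_force: 40.0
```

Run:
```python
from h import *
go((.5125,.312,.215))
```

```text
t 11.1 pos [0.5136 0.3099 0.2715] yaw 10.8 tilt [-0.    -0.001 -1.   ] F [-0.  -1.3 -0.4] g 0.27 40.0
(0.5125, 0.312, 0.215) -> [-0.0007 -0.0023  0.0565] turnz
```

>>> step_arm --commands '[{"travel":[-0.001,-0.002,0.02],"turn":[0,0,0]},{"travel":[-0.001,-0.002,0.04],"turn":[0,0,0]},{"travel":[-0.001,-0.002,0.05],"turn":[0,0,0]},{"travel":[-0.001,-0.002,0.05],"turn":[0,0,0]},{"travel":[-0.001,-0.002,0.05],"turn":[0,0,0]}]'

```text
time: 11.55
position: [0.5116, 0.3134, 0.2224]
tool_rot: [-3.127, -0.299, -0.001]
ft_force: [-0.4, -0.4, -0.2]
grip_width: 0.277
grip_force: 40.0
```

Run:
```python
from h import *
s,im=grab('wrist','w8'); _,a=grab('scene','s8')
go((.5125,.312,.215))
p=s['position']; print('tip px',np.round(proj('scene',(p[0],p[1],p[2]-.1366)),1))
print('mouth corners px',[np.round(proj('scene',(.5125+i,.312+j,.066)),1) for i,j in ((-.021,-.021),(-.021,.021),(.021,.021),(.021,-.021))])
cv2.imwrite('pics/m8.png',cv2.resize(a[120:185,330:395],(500,500),interpolation=cv2.INTER_CUBIC)[:,:,::-1])
```

```text
t 11.7 pos [0.5115 0.3141 0.2229] yaw 11.0 tilt [ 0.002  0.001 -1.   ] F [-0.3  0.1 -0.7] g 0.276 40.0
(0.5125, 0.312, 0.215) -> [0.0005 0.0022 0.0079] turnz 
tip px [361.9 146. ]
mouth corners px [array([350.6, 151.4]), array([360.7, 145.2]), array([371.6, 152.3]), array([361.5, 158.6])]
```

View pics/m8.png

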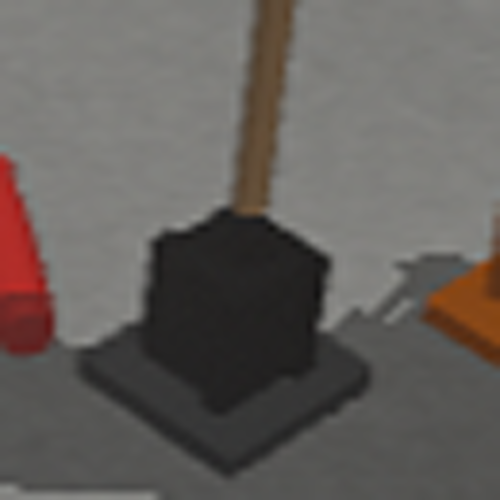

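The scene crop puts the tube mouth at about (361,152.6). That fits a stand centre near (0.514, 0.3115), so I'll correct a little and insert.

>>> step_arm --commands '[{"travel":[0.002,0.003,0],"turn":[0,0,0]},{"travel":[0.002,0.003,0],"turn":[0,0,0]},{"travel":[0.002,0.003,0.008],"turn":[0,0,0]},{"travel":[0.002,0.003,0.016],"turn":[0,0,0]},{"travel":[0.002,0.003,0.024],"turn":[0,0,0]}]'

```text
time: 12.15
position: [0.513, 0.3112, 0.1966]
tool_rot: [3.127, 0.302, -0.001]
ft_force: [-0.2, -0.0, 0.4]
grip_width: 0.277
grip_force: 40.0
```

Run:
```python
from h import *
go((.514,.3115,.15))
```

```text
t 12.2 pos [0.513  0.3112 0.1966] yaw 11.0 tilt [-0.001 -0.001 -1.   ] F [-0.2 -0.   0.4] g 0.277 40.0
(0.514, 0.3115, 0.15) -> [ 0.0011 -0.0001  0.0466] turnz
```

>>> step_arm --commands '[{"travel":[0.0005,0,0.01],"turn":[0,0,0]},{"travel":[0.0005,0,0.02],"turn":[0,0,0]},{"travel":[0.0005,0,0.03],"turn":[0,0,0]},{"travel":[0.0005,0,0.04],"turn":[0,0,0]},{"travel":[0.0005,0,0.045],"turn":[0,0,0]}]'

```text
time: 12.65
position: [0.5133, 0.3111, 0.1512]
tool_rot: [3.126, 0.301, -0.002]
ft_force: [0.4, -0.3, -0.6]
grip_width: 0.278
grip_force: 40.0
```

>>> step_arm --commands '[{"travel":[0,0,0.001],"turn":[0,0,0]},{"travel":[0,0,0.002],"turn":[0,0,0]}]'

```text
time: 12.85
position: [0.5139, 0.3116, 0.1508]
tool_rot: [-3.127, -0.301, -0.0]
ft_force: [0.6, 0.0, -0.4]
grip_width: 0.273
grip_force: 40.0
```

The dowel is seated 2 mm above the floor. I'll release it and rise.

>>> step_arm --commands '[{"travel":[0,0,0],"turn":[0,0,0]},{"travel":[0,0,0],"turn":[0,0,0]},{"travel":[0,0,0],"turn":[0,0,0]},{"travel":[0,0,0],"turn":[0,0,0]},{"travel":[0,0,0],"turn":[0,0,0]}]' --gripper 0.8

```text
time: 13.35
position: [0.5139, 0.3114, 0.1508]
tool_rot: [3.127, 0.301, 0.0]
ft_force: [0.6, -1.0, 0.6]
grip_width: 0.641
grip_force: 0.0
```

>>> step_arm --commands '[{"travel":[0,0,0],"turn":[0,0,0]},{"travel":[0,0,-0.02],"turn":[0,0,0]},{"travel":[0,0,-0.06],"turn":[0,0,0]},{"travel":[0,0,-0.1],"turn":[0,0,0]},{"travel":[0,0,-0.14],"turn":[0,0,0]}]'

```text
time: 13.85
position: [0.5136, 0.3113, 0.2922]
tool_rot: [3.127, 0.301, -0.0]
ft_force: [0.8, 0.1, 0.2]
grip_width: 0.795
grip_force: 0.0
```

>>> step_arm --commands '[{"travel":[0.06,0.24,0],"turn":[0,0,11]},{"travel":[0.06,0.24,0],"turn":[0,0,11]},{"travel":[0.06,0.24,0],"turn":[0,0,11]},{"travel":[0.06,0.24,0],"turn":[0,0,11]},{"travel":[0.06,0.24,0],"turn":[0,0,11]}]'

```text
time: 14.35
position: [0.6192, 0.0849, 0.2909]
tool_rot: [3.141, -0.001, 0.001]
ft_force: [0.8, 1.1, -0.1]
grip_width: 0.801
grip_force: 0.0
```

Run:
```python
from h import *
go((.55,-.05,.29),(.46,-.29,.29,0))
im=cv2.imread('pics/top.png')[:,:,::-1].copy(); print('cone',[(c,onz('top',c,.0),onz('top',c,.1)) for c,st in blobs(im,(60,100,30),(90,255,255),40) if 350<c[0]<385])
_,a=grab('scene','s9')
print('handle',[(c,st) for c,st in blobs(a,(5,150,90),(20,255,255),30)], proj('scene',(.5135,.3115,.1545)))
```

```text
t 14.3 pos [0.6192 0.0849 0.2909] yaw -0.0 tilt [ 0.001 -0.001 -1.   ] F [ 0.8  1.1 -0.1] g 0.801 0.0
(0.55, -0.05, 0.29) -> [-0.0692  0.1349  0.0009] turnz 
(0.46, -0.29, 0.29, 0) -> [-0.159  0.375  0.001] turnz -0.0
cone [(array([365.4, 184.6]), array([ 0.6597, -0.3342,  0.    ]), array([ 0.6467, -0.3158,  0.1   ]))]
handle [(array([364.5, 127.7]), array([359, 119,  12,  19, 168], dtype=int32)), (array([404.7, 156.4]), array([386, 138,  37,  36, 748], dtype=int32)), (array([176.3, 254.9]), array([168, 249,  17,  12, 116], dtype=int32)), (array([144.2, 268.1]), array([136, 262,  17,  13, 124], dtype=int32)), (array([198. , 280.5]), array([190, 274,  17,  15, 140], dtype=int32)), (array([165.3, 297.4]), array([157, 290,  18,  21, 162], dtype=int32)), (array([ 88.7, 412.3]), array([ 76, 403,  25,  17, 210], dtype=int32))] (np.float64(364.56461194286805), np.float64(126.97390434035526))
```

>>> step_arm --commands '[{"travel":[-0.155,0.115,0],"turn":[0,0,0]},{"travel":[-0.155,0.115,0],"turn":[0,0,0]},{"travel":[-0.155,0.115,0],"turn":[0,0,0]},{"travel":[-0.155,0.115,0],"turn":[0,0,0]},{"travel":[-0.155,0.115,0],"turn":[0,0,0]}]'

```text
time: 14.9
position: [0.46, -0.032, 0.2908]
tool_rot: [3.137, -0.012, -0.002]
ft_force: [-0.4, 0.1, -0.4]
grip_width: 0.805
grip_force: 0.0
```

Run:
```python
from h import *
go((.45,-.3,.29))
s,im=grab('wrist','w10')
np.save('s10.npy',np.r_[s['position'],s['tool_rot']])
```

```text
t 14.9 pos [ 0.46   -0.032   0.2908] yaw -0.4 tilt [-0.001 -0.004 -1.   ] F [-0.4  0.1 -0.4] g 0.805 0.0
(0.45, -0.3, 0.29) -> [-0.0079  0.2681  0.002 ] turnz
```

View pics/w10.png

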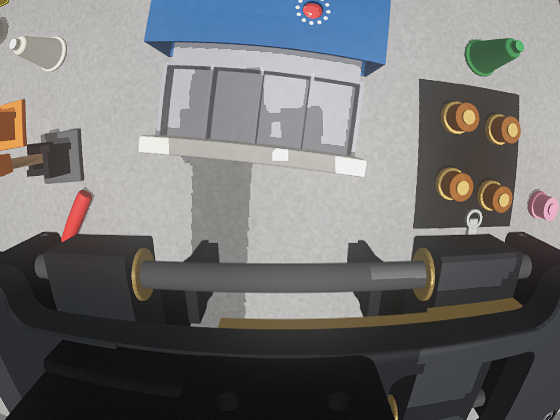

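The wrist view shows the open drawer with four bays, its divider tops running roughly from (166,66), (213,68), (262,72), (310,77), (358,84) at the back to (163,136) ... (352,154) at the front. All four cups are still on the mat.

Run:
```python
from h import *
v=np.load('s10.npy'); s={'position':v[:3],'tool_rot':v[3:]}
far=[onz('wrist',p,.038,s)[:2] for p in ((168,66),(214,68),(262.5,72),(310.5,77),(358,84))]
near=[onz('wrist',p,.038,s)[:2] for p in ((163,135),(209,139),(258,144),(304.5,149),(351,154))]
for f,n in zip(far,near): print(f,n,np.degrees(np.arctan2(*(f-n)[::-1])).round(1),np.linalg.norm(f-n).round(3))
print('far dir',np.degrees(np.arctan2(*(far[0]-far[4])[::-1]))-90, np.linalg.norm(far[0]-far[4]))
print('panel',onz('wrist',(139,139),.08,s),onz('wrist',(367,161),.08,s))
# prediction from unit pose
for th,o in ((-7.3,np.array([.6268,-.0083])),):
    R=np.array([[np.cos(np.radians(th)),-np.sin(np.radians(th))],[np.sin(np.radians(th)),np.cos(np.radians(th))]])
    print('bays',[(o+R@[-.065,y]).round(4) for y in (.093,.031,-.031,-.093)],'face',o+R@[-.131,0])
    print('hole in unit',R.T@(np.array([.67,-.0685])-o))
```

```text
[0.6217 0.11  ] [0.5319 0.1181] -5.2 0.09
[0.6134 0.0492] [0.5234 0.0568] -4.8 0.09
[ 0.6053 -0.0111] [ 0.5153 -0.0046] -4.1 0.09
[ 0.5986 -0.0698] [ 0.5085 -0.0618] -5.1 0.09
[ 0.5917 -0.1292] [ 0.5027 -0.1204] -5.6 0.089
far dir -7.14859971020141 0.24107393056902693
panel [0.529  0.1334 0.08  ] [ 0.4978 -0.1303  0.08  ]
bays [array([0.5741, 0.0922]), array([0.5663, 0.0307]), array([ 0.5584, -0.0308]), array([ 0.5505, -0.0923])] face [0.49686183 0.00834546]
hole in unit [ 0.05049913 -0.05422285]
```

>>> step_arm --commands '[{"travel":[-0.04,0.248,0],"turn":[0,0,0]},{"travel":[-0.04,0.248,0],"turn":[0,0,0]},{"travel":[-0.04,0.248,0],"turn":[0,0,0]},{"travel":[-0.04,0.248,0],"turn":[0,0,0]},{"travel":[-0.04,0.248,0],"turn":[0,0,0]}]' --gripper 0.72

```text
time: 15.45
position: [0.4248, -0.2755, 0.2908]
tool_rot: [3.141, 0.004, 0.001]
ft_force: [1.2, 0.2, 1.0]
grip_width: 0.724
grip_force: 0.0
```

>>> step_arm --commands '[{"travel":[0,0,0],"turn":[0,0,0]},{"travel":[0,0,0],"turn":[0,0,0]},{"travel":[0,0,0],"turn":[0,0,0]}]'

```text
time: 15.75
position: [0.4253, -0.2725, 0.2906]
tool_rot: [-3.141, -0.006, -0.0]
ft_force: [0.4, -0.4, 0.7]
grip_width: 0.719
grip_force: 0.0
```

```bash
cat >> h.py <<'E'
def cups(save=None):
    s,im=grab('wrist',save); out=[]
    for c,st in blobs(im,(8,90,60),(30,255,255),200):
        x,y,w,h,a=st
        if not(.6<w/h<1.7 and a>.5*w*h): continue
        P=onz('wrist',c,.022,s)
        if not(.35<P[0]<.75 and -.5<P[1]<-.18): continue
        # bright brass cap inside
        sub=im[y:y+h,x:x+w]; hh=cv2.cvtColor(sub,cv2.COLOR_RGB2HSV)
        out.append(P); print('cup px',c,st,'pos',P)
    return s,im,out
E
python3 - <<'E'
from h import *
go()
s,im,o=cups('w11')
cv2.imwrite('pics/w11c.png',im[0:260,80:480][:,:,::-1])
E
```

```text
t 15.8 pos [ 0.4253 -0.2725  0.2906] yaw 0.2 tilt [ 0.     0.001 -1.   ] F [ 0.4 -0.4  0.7] g 0.719 0.0
cup px [292.6  82.3] [ 274   64   38   38 1119] pos [ 0.56   -0.2859  0.022 ]
cup px [355.3  91.8] [ 336   74   40   37 1148] pos [ 0.5503 -0.3668  0.022 ]
cup px [289.1 156.4] [ 271  138   37   37 1068] pos [ 0.464  -0.2818  0.022 ]
cup px [348.8 170.1] [ 330  152   39   37 1112] pos [ 0.4473 -0.36    0.022 ]
```

View pics/w11c.png

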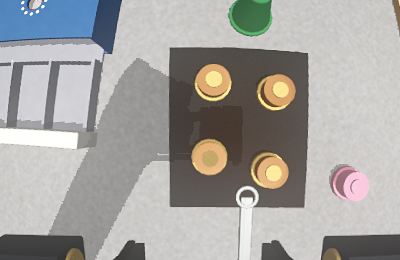

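The cups are at crop pixels (213,82), (276,92), (209,156) and (269,170), matching the detections. I'll start with the near-left cup and descend partway for a check.

>>> step_arm --commands '[{"travel":[0.025,0.008,0.05],"turn":[0,0,0]},{"travel":[0.025,0.008,0.1],"turn":[0,0,0]},{"travel":[0.025,0.008,0.15],"turn":[0,0,0]},{"travel":[0.025,0.008,0.17],"turn":[0,0,0]},{"travel":[0.025,0.008,0.17],"turn":[0,0,0]}]'

```text
time: 16.3
position: [0.4469, -0.2791, 0.1168]
tool_rot: [-3.137, -0.005, 0.01]
ft_force: [-1.0, 0.7, 1.0]
grip_width: 0.718
grip_force: 0.0
```

>>> step_arm --commands '[{"travel":[0,0,0],"turn":[0,0,0]},{"travel":[0,0,0],"turn":[0,0,0]}]'

```text
time: 16.5
position: [0.4507, -0.2828, 0.1233]
tool_rot: [3.139, 0.002, 0.006]
ft_force: [-0.1, -1.1, 1.2]
grip_width: 0.716
grip_force: 0.0
```

Run:
```python
from h import *
s,im,o=cups('w12')
go(*[(p[0],p[1],.031) for p in o])
for c,st in blobs(im,(15,80,150),(35,255,255),60): print('brass',c,st,onz('wrist',c,.044,s))
```

```text
cup px [284.6  81.4] [ 255   49   61   73 3123] pos [ 0.5598 -0.286   0.022 ]
cup px [387.4  97.2] [ 354   68   68   60 3151] pos [ 0.5506 -0.3671  0.022 ]
cup px [284.5 203.2] [ 250  169   76   69 3610] pos [ 0.4645 -0.286   0.022 ]
cup px [374.2 224.8] [ 343  192   64   69 3139] pos [ 0.4465 -0.3601  0.022 ]
t 16.6 pos [ 0.4506 -0.283   0.1233] yaw 0.0 tilt [ 0.004 -0.003 -1.   ] F [-0.2 -0.   0.2] g 0.719 0.0
(np.float64(0.5598), np.float64(-0.286), 0.031) -> [0.1089 0.0028 0.0928] turnz 
(np.float64(0.5506), np.float64(-0.3671), 0.031) -> [0.0996 0.0839 0.0929] turnz 
(np.float64(0.4645), np.float64(-0.286), 0.031) -> [0.0136 0.0027 0.0924] turnz 
(np.float64(0.4465), np.float64(-0.3601), 0.031) -> [-0.0045  0.0768  0.0925] turnz 
brass [285.1  79.7] [ 255   49   61   63 2837] [ 0.5574 -0.2862  0.044 ]
brass [390.1  96.2] [ 357   69   64   58 2355] [ 0.5486 -0.3619  0.044 ]
brass [279.4 206.1] [ 251  174   58   63 2689] [ 0.4671 -0.2822  0.044 ]
brass [378.2 227. ] [ 346  194   60   62 2210] [ 0.451  -0.3568  0.044 ]
brass [419.4 277.3] [414 253   9  48 158] [ 0.4072 -0.3976  0.044 ]
brass [146. 278.] [143 254  10  47 153] [ 0.4067 -0.1716  0.044 ]
```

>>> step_arm --commands '[{"travel":[0.0135,0.001,0],"turn":[0,0,0]},{"travel":[0.0135,0.001,0.04],"turn":[0,0,0]},{"travel":[0.0135,0.001,0.075],"turn":[0,0,0]},{"travel":[0.0135,0.001,0.085],"turn":[0,0,0]},{"travel":[0.0135,0.001,0.092],"turn":[0,0,0]}]'

```text
time: 17.05
position: [0.463, -0.2835, 0.0286]
tool_rot: [-3.141, -0.0, -0.0]
ft_force: [0.2, -0.4, -0.8]
grip_width: 0.72
grip_force: 0.0
```

>>> step_arm --commands '[{"travel":[0,0,0],"turn":[0,0,0]},{"travel":[0,0,0],"turn":[0,0,0]}]'

```text
time: 17.25
position: [0.4636, -0.2842, 0.0304]
tool_rot: [3.14, 0.0, 0.004]
ft_force: [0.6, -0.2, -0.0]
grip_width: 0.725
grip_force: 0.0
```

Run:
```python
from h import *
go((.4645,-.283,.031,0))
```

```text
t 17.2 pos [ 0.4636 -0.2842  0.0304] yaw 0.0 tilt [ 0.002 -0.002 -1.   ] F [ 0.6 -0.2 -0. ] g 0.725 0.0
(0.4645, -0.283, 0.031, 0) -> [ 0.0009 -0.0012 -0.0006] turnz 0.0
```

>>> step_arm --commands '[{"travel":[0,0,0],"turn":[0,0,0]},{"travel":[0,0,0],"turn":[0,0,0]},{"travel":[0,0,0],"turn":[0,0,0]},{"travel":[0,0,0],"turn":[0,0,0]},{"travel":[0,0,0],"turn":[0,0,0]}]' --gripper 0.3 --force 20

```text
time: 17.75
position: [0.4625, -0.2834, 0.0292]
tool_rot: [3.142, 0.0, 0.001]
ft_force: [-0.6, 1.3, 2.5]
grip_width: 0.454
grip_force: 20.0
```

>>> step_arm --commands '[{"travel":[0,0,0],"turn":[0,0,0]},{"travel":[0,0,-0.02],"turn":[0,0,0]},{"travel":[0,0,-0.05],"turn":[0,0,0]},{"travel":[0,0,-0.09],"turn":[0,0,0]},{"travel":[0,0,-0.13],"turn":[0,0,0]}]'

```text
time: 18.25
position: [0.4614, -0.2834, 0.1591]
tool_rot: [-3.141, 0.0, 0.003]
ft_force: [0.0, -0.3, -1.0]
grip_width: 0.456
grip_force: 20.0
```

Run:
```python
from h import *
go((.5505,-.0935,.16,82.7))
```

```text
t 18.2 pos [ 0.4614 -0.2834  0.1591] yaw -0.0 tilt [-0.002  0.001 -1.   ] F [ 0.  -0.3 -1. ] g 0.456 20.0
(0.5505, -0.0935, 0.16, 82.7) -> [ 0.0891 -0.1899 -0.0009] turnz -82.7
```

>>> step_arm --commands '[{"travel":[0.08,-0.14,-0.02],"turn":[0,0,-42]},{"travel":[0.08,-0.14,-0.02],"turn":[0,0,-42]},{"travel":[0.08,-0.14,-0.02],"turn":[0,0,-42]},{"travel":[0.08,-0.14,-0.02],"turn":[0,0,-42]},{"travel":[0.08,-0.14,-0.02],"turn":[0,0,-42]}]'

```text
time: 18.75
position: [0.5436, -0.1395, 0.1787]
tool_rot: [-2.925, -1.144, -0.002]
ft_force: [0.0, -0.0, -1.6]
grip_width: 0.456
grip_force: 20.0
```

Run:
```python
from h import *
go((.5505,-.0935,.17,82.7))
```

```text
t 18.8 pos [ 0.5436 -0.1395  0.1787] yaw 42.7 tilt [ 0.001  0.001 -1.   ] F [ 0.  -0.  -1.6] g 0.456 20.0
(0.5505, -0.0935, 0.17, 82.7) -> [ 0.0362 -0.0291  0.0088] turnz -40.0
```

>>> step_arm --commands '[{"travel":[0.036,-0.029,0.008],"turn":[0,0,-40]},{"travel":[0.036,-0.029,0.008],"turn":[0,0,-40]},{"travel":[0.036,-0.029,0.008],"turn":[0,0,-40]},{"travel":[0.036,-0.029,0.008],"turn":[0,0,-40]},{"travel":[0.036,-0.029,0.008],"turn":[0,0,-40]}]'

```text
time: 19.25
position: [0.5492, -0.0981, 0.1699]
tool_rot: [-2.365, -2.067, 0.001]
ft_force: [0.1, -0.4, -0.7]
grip_width: 0.457
grip_force: 20.0
```

>>> step_arm --commands '[{"travel":[0,0,0],"turn":[0,0,0]},{"travel":[0,0,0],"turn":[0,0,0]},{"travel":[0,0,0],"turn":[0,0,0]}]'

```text
time: 19.55
position: [0.5495, -0.098, 0.1705]
tool_rot: [-2.373, -2.059, 0.001]
ft_force: [1.2, -0.2, -1.7]
grip_width: 0.451
grip_force: 20.0
```

Run:
```python
from h import *
s,im=grab('wrist','w13'); go((.5505,-.0935,.17,82.7))
np.save('s13.npy',np.r_[s['position'],s['tool_rot']])
```

```text
t 19.6 pos [ 0.5495 -0.098   0.1705] yaw 81.9 tilt [-0. -0. -1.] F [-0.3 -0.5 -1.4] g 0.454 20.0
(0.5505, -0.0935, 0.17, 82.7) -> [0.0046 0.0004 0.0005] turnz -0.8
```

View pics/w13.png

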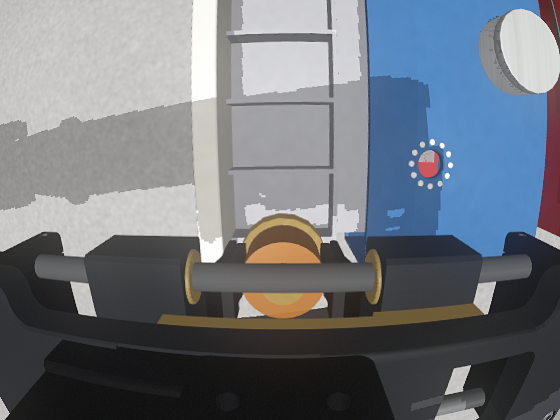

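The dividers cross at rows of about 36, 101, 169 and 236 near column 280. The held cup hangs at (285,270), with the hole at (431,163).

Run:
```python
from h import *
v=np.load('s13.npy'); s={'position':v[:3],'tool_rot':v[3:]}
for a,b in (((230,36),(333,31)),((231,102),(333,101)),((231,170),(333,168)),((232,236),(333,231))):
    A,B=onz('wrist',a,.038,s),onz('wrist',b,.038,s); print(A[:2],B[:2],(A+B)[:2]/2,np.linalg.norm(A-B).round(4))
print('hole',onz('wrist',(431,163.5),.088,s))
print('panel back top edge',onz('wrist',(219,100),.08,s),'unit front top',onz('wrist',(368,100),.088,s),onz('wrist',(365,200),.088,s))
# line-ish edge rows at several columns
im=cv2.cvtColor(cv2.imread('pics/w13.png'),cv2.COLOR_BGR2GRAY).astype(int)
for x in (240,250,260,320,328): print(x,[y for y in range(20,250) if im[y,x]<im[max(y-4,0):y+5,x].max()-35 and im[y,x]==im[y-3:y+4,x].min()])
```

```text
[0.5276 0.0603] [0.6171 0.0522] [0.57235 0.05625] 0.0899
[5.204e-01 3.000e-04] [ 0.6075 -0.0114] [ 0.56395 -0.00555] 0.0879
[ 0.5111 -0.0587] [ 0.5999 -0.0697] [ 0.5555 -0.0642] 0.0895
[ 0.5012 -0.1186] [ 0.5936 -0.127 ] [ 0.5474 -0.1228] 0.0928
hole [ 0.6703 -0.0687  0.088 ]
panel back top edge [ 0.5177 -0.0017  0.08  ] unit front top [ 0.6249 -0.0171  0.088 ] [ 0.6143 -0.0901  0.088 ]
240 [29, 35, 42, 105, 167, 230, 236, 243]
250 [34, 41, 96, 104, 167, 204, 229, 230, 246]
260 [34, 40, 41, 95, 96, 103, 167, 168, 192, 196, 202, 221, 233, 234, 247]
320 [34, 40, 86, 103, 166, 204, 229, 236, 244]
328 [34, 41, 86, 103, 166, 203, 219, 235, 244]
```

Run:
```python
from h import *
v=np.load('s13.npy'); s={'position':v[:3],'tool_rot':v[3:]}
zf=s['position'][2]-.030
p=onz('wrist',(284,213),zf+.002,s); print('foot +y edge',p,'tool',totool(s,p))
p=onz('wrist',(284,213),zf+.012,s); print('foot top +y edge tool',totool(s,p))
go((.5512,-.0945,.11,82.8))
```

```text
foot +y edge [ 0.5549 -0.078   0.1425] tool [0.0206 0.0026 0.028 ]
foot top +y edge tool [0.0231 0.0025 0.018 ]
t 19.6 pos [ 0.5495 -0.098   0.1705] yaw 81.9 tilt [-0. -0. -1.] F [-0.3 -0.5 -1.4] g 0.454 20.0
(0.5512, -0.0945, 0.11, 82.8) -> [0.0037 0.0012 0.0605] turnz -0.9
```

>>> step_arm --commands '[{"travel":[0.0045,0.001,0],"turn":[0,0,-0.9]},{"travel":[0.0045,0.001,0.03],"turn":[0,0,-0.9]},{"travel":[0.0045,0.001,0.06],"turn":[0,0,-0.9]},{"travel":[0.0045,0.001,0.08],"turn":[0,0,-0.9]},{"travel":[0.0045,0.001,0.08],"turn":[0,0,-0.9]}]'

```text
time: 20.1
position: [0.5488, -0.0929, 0.0877]
tool_rot: [-2.35, -2.077, 0.005]
ft_force: [-1.4, -0.0, -1.2]
grip_width: 0.451
grip_force: 20.0
```

>>> step_arm --commands '[{"travel":[0,0,0],"turn":[0,0,0]},{"travel":[0,0,0],"turn":[0,0,0]},{"travel":[0,0,0],"turn":[0,0,0]}]'

```text
time: 20.4
position: [0.5523, -0.0936, 0.0922]
tool_rot: [2.353, 2.078, 0.002]
ft_force: [-0.8, 0.4, -2.0]
grip_width: 0.456
grip_force: 20.0
```

Run:
```python
from h import *
go((.5512,-.0945,.041,82.8))
```

```text
t 20.4 pos [ 0.5523 -0.0936  0.0922] yaw 82.9 tilt [ 0.003 -0.001 -1.   ] F [-0.8  0.4 -2. ] g 0.456 20.0
(0.5512, -0.0945, 0.041, 82.8) -> [-0.001  -0.0012  0.0512] turnz 0.1
```

>>> step_arm --commands '[{"travel":[0,0,0.012],"turn":[0,0,0]},{"travel":[0,0,0.024],"turn":[0,0,0]},{"travel":[0,0,0.034],"turn":[0,0,0]},{"travel":[0,0,0.042],"turn":[0,0,0]},{"travel":[0,0,0.046],"turn":[0,0,0]}]'

```text
time: 20.9
position: [0.5504, -0.0934, 0.0432]
tool_rot: [-2.353, -2.079, 0.002]
ft_force: [0.3, -0.3, -0.9]
grip_width: 0.452
grip_force: 20.0
```

>>> step_arm --commands '[{"travel":[0,0,0.001],"turn":[0,0,0]},{"travel":[0,0,0.003],"turn":[0,0,0]},{"travel":[0,0,0.003],"turn":[0,0,0]}]'

```text
time: 21.2
position: [0.5514, -0.0936, 0.0418]
tool_rot: [2.354, 2.08, 0.0]
ft_force: [0.1, -0.1, -1.8]
grip_width: 0.451
grip_force: 20.0
```

>>> step_arm --commands '[{"travel":[0,0,0.001],"turn":[0,0,0]},{"travel":[0,0,0.002],"turn":[0,0,0]},{"travel":[0,0,0.0025],"turn":[0,0,0]},{"travel":[0,0,0.0025],"turn":[0,0,0]}]'

```text
time: 21.6
position: [0.5512, -0.0936, 0.0392]
tool_rot: [2.355, 2.08, -0.0]
ft_force: [0.4, -0.1, -1.6]
grip_width: 0.454
grip_force: 20.0
```

>>> step_arm --commands '[{"travel":[0,0,0],"turn":[0,0,0]},{"travel":[0,0,0],"turn":[0,0,0]},{"travel":[0,0,0],"turn":[0,0,0]},{"travel":[0,0,0],"turn":[0,0,0]}]' --gripper 0.6

```text
time: 22.0
position: [0.5514, -0.0936, 0.0394]
tool_rot: [2.354, 2.08, 0.0]
ft_force: [1.0, 0.5, -0.9]
grip_width: 0.592
grip_force: 0.0
```

>>> step_arm --commands '[{"travel":[0,0,-0.02],"turn":[0,0,0]},{"travel":[0,0,-0.04],"turn":[0,0,0]},{"travel":[0,0,-0.08],"turn":[0,0,0]},{"travel":[0,0,-0.13],"turn":[0,0,0]},{"travel":[0,0,-0.15],"turn":[0,0,0]}]'

```text
time: 22.5
position: [0.5535, -0.0934, 0.1942]
tool_rot: [2.35, 2.076, 0.006]
ft_force: [0.6, -0.3, 0.9]
grip_width: 0.594
grip_force: 0.0
```

Run:
```python
from h import *
go((.4465,-.357,.19,0),(.45,-.25,.25,40))
```

```text
t 22.5 pos [ 0.5535 -0.0934  0.1942] yaw 82.9 tilt [ 0.007 -0.002 -1.   ] F [ 0.6 -0.3  0.9] g 0.594 0.0
(0.4465, -0.357, 0.19, 0) -> [-0.2747 -0.0737  0.004 ] turnz 82.9
(0.45, -0.25, 0.25, 40) -> [-0.1682 -0.083  -0.0562] turnz 42.9
```

The first cup is placed. Going back for the next.

>>> step_arm --commands '[{"travel":[-0.16,-0.07,0],"turn":[0,0,42]},{"travel":[-0.16,-0.07,0],"turn":[0,0,42]},{"travel":[-0.16,-0.07,0],"turn":[0,0,42]},{"travel":[-0.16,-0.07,0],"turn":[0,0,42]},{"travel":[-0.16,-0.07,0],"turn":[0,0,42]}]' --gripper 0.72

```text
time: 23.0
position: [0.459, -0.2488, 0.1892]
tool_rot: [2.95, 1.076, -0.003]
ft_force: [0.2, 0.7, -0.4]
grip_width: 0.718
grip_force: 0.0
```

Run:
```python
from h import *
go((.430,-.357,.17,0))
```

```text
t 23.0 pos [ 0.459  -0.2488  0.1892] yaw 40.1 tilt [-0.001 -0.002 -1.   ] F [ 0.2  0.7 -0.4] g 0.718 0.0
(0.43, -0.357, 0.17, 0) -> [-0.0918  0.0641  0.0195] turnz 40.1
```

>>> step_arm --commands '[{"travel":[-0.092,0.064,0.03],"turn":[0,0,40]},{"travel":[-0.092,0.064,0.03],"turn":[0,0,40]},{"travel":[-0.092,0.064,0.03],"turn":[0,0,40]},{"travel":[-0.092,0.064,0.03],"turn":[0,0,40]},{"travel":[-0.092,0.064,0.03],"turn":[0,0,40]}]'

```text
time: 23.5
position: [0.4337, -0.3531, 0.1588]
tool_rot: [-3.141, -0.014, 0.001]
ft_force: [0.2, 0.5, 0.2]
grip_width: 0.719
grip_force: 0.0
```

>>> step_arm --commands '[{"travel":[0,0,0],"turn":[0,0,0]},{"travel":[0,0,0],"turn":[0,0,0]}]'

```text
time: 23.7
position: [0.4345, -0.3521, 0.1593]
tool_rot: [3.141, 0.029, 0.0]
ft_force: [0.5, -0.4, 0.1]
grip_width: 0.72
grip_force: 0.0
```

Run:
```python
from h import *
s,im,o=cups('w14')
go(*[(p[0],p[1],.0305,0) for p in o])
```

```text
cup px [209.7  70.1] [ 181   43   58   55 2429] pos [ 0.5603 -0.2868  0.022 ]
cup px [298.9  81.8] [ 264   53   64   63 2566] pos [ 0.5489 -0.3657  0.022 ]
cup px [291.2 195.3] [ 266  167   52   57 2313] pos [ 0.4475 -0.3611  0.022 ]
t 23.8 pos [ 0.4345 -0.3521  0.1593] yaw 1.1 tilt [ 0. -0. -1.] F [ 0.2 -0.6  0.2] g 0.715 0.0
(np.float64(0.5603), np.float64(-0.2868), 0.0305, 0) -> [ 0.127  -0.0629  0.1288] turnz 1.1
(np.float64(0.5489), np.float64(-0.3657), 0.0305, 0) -> [0.1141 0.0157 0.1288] turnz 1.1
(np.float64(0.4475), np.float64(-0.3611), 0.0305, 0) -> [0.0128 0.0093 0.1288] turnz 1.1
```

>>> step_arm --commands '[{"travel":[0.011,0.009,0],"turn":[0,0,1]},{"travel":[0.011,0.009,0.045],"turn":[0,0,1]},{"travel":[0.011,0.009,0.09],"turn":[0,0,1]},{"travel":[0.011,0.009,0.115],"turn":[0,0,1]},{"travel":[0.011,0.009,0.127],"turn":[0,0,1]}]'

```text
time: 24.25
position: [0.4439, -0.3597, 0.0294]
tool_rot: [-3.139, -0.0, 0.006]
ft_force: [-0.2, -0.1, 0.9]
grip_width: 0.72
grip_force: 0.0
```

>>> step_arm --commands '[{"travel":[0,0,0],"turn":[0,0,0]},{"travel":[0,0,0],"turn":[0,0,0]}]'

```text
time: 24.45
position: [0.4465, -0.3618, 0.0336]
tool_rot: [3.14, -0.002, 0.003]
ft_force: [0.5, -1.0, 0.9]
grip_width: 0.722
grip_force: 0.0
```

>>> step_arm --commands '[{"travel":[0,0,0],"turn":[0,0,0]},{"travel":[0,0,0],"turn":[0,0,0]},{"travel":[0,0,0],"turn":[0,0,0]},{"travel":[0,0,0],"turn":[0,0,0]},{"travel":[0,0,0],"turn":[0,0,0]}]' --gripper 0.3 --force 20

```text
time: 24.95
position: [0.4458, -0.3613, 0.0329]
tool_rot: [3.141, -0.003, 0.001]
ft_force: [-0.8, 0.6, 3.8]
grip_width: 0.453
grip_force: 20.0
```

>>> step_arm --commands '[{"travel":[0,0,0],"turn":[0,0,0]},{"travel":[0,0,-0.03],"turn":[0,0,0]},{"travel":[0,0,-0.07],"turn":[0,0,0]},{"travel":[0,0,-0.11],"turn":[0,0,0]},{"travel":[0,0,-0.145],"turn":[0,0,0]}]'

```text
time: 25.45
position: [0.4454, -0.3611, 0.1786]
tool_rot: [3.141, -0.003, 0.0]
ft_force: [1.1, 0.0, -1.5]
grip_width: 0.456
grip_force: 20.0
```

>>> step_arm --commands '[{"travel":[0.09,-0.22,0],"turn":[0,0,-42]},{"travel":[0.09,-0.22,0],"turn":[0,0,-42]},{"travel":[0.09,-0.22,0],"turn":[0,0,-42]},{"travel":[0.09,-0.22,0],"turn":[0,0,-42]},{"travel":[0.09,-0.22,0],"turn":[0,0,-42]}]'

```text
time: 25.95
position: [0.5365, -0.1375, 0.1769]
tool_rot: [-2.928, -1.136, -0.001]
ft_force: [0.3, 0.5, -1.7]
grip_width: 0.458
grip_force: 20.0
```

Run:
```python
from h import *
go((.5598,-.035,.17,82.8))
```

```text
t 25.9 pos [ 0.5365 -0.1375  0.1769] yaw 42.4 tilt [ 0.     0.001 -1.   ] F [ 0.3  0.5 -1.7] g 0.458 20.0
(0.5598, -0.035, 0.17, 82.8) -> [ 0.0864 -0.06    0.007 ] turnz -40.4
```

>>> step_arm --commands '[{"travel":[0.086,-0.06,0],"turn":[0,0,-40.4]},{"travel":[0.086,-0.06,0],"turn":[0,0,-40.4]},{"travel":[0.086,-0.06,0],"turn":[0,0,-40.4]},{"travel":[0.086,-0.06,0],"turn":[0,0,-40.4]},{"travel":[0.086,-0.06,0.02],"turn":[0,0,-40.4]}]'

```text
time: 26.45
position: [0.5616, -0.0385, 0.1588]
tool_rot: [2.356, 2.073, 0.004]
ft_force: [0.8, -1.0, -0.6]
grip_width: 0.454
grip_force: 20.0
```

>>> step_arm --commands '[{"travel":[0,0,0.03],"turn":[0,0,0]},{"travel":[0,0,0.06],"turn":[0,0,0]},{"travel":[0,0,0.06],"turn":[0,0,0]},{"travel":[0,0,0.06],"turn":[0,0,0]}]'

```text
time: 26.85
position: [0.5594, -0.0391, 0.097]
tool_rot: [-2.364, -2.067, 0.001]
ft_force: [0.4, -0.6, -2.0]
grip_width: 0.452
grip_force: 20.0
```

Run:
```python
from h import *
go((.5598,-.035,.043,82.8))
```

```text
t 26.9 pos [ 0.5594 -0.0391  0.097 ] yaw 82.3 tilt [-0.001  0.001 -1.   ] F [ 0.4 -0.6 -2. ] g 0.452 20.0
(0.5598, -0.035, 0.043, 82.8) -> [ 0.0041 -0.0001  0.054 ] turnz -0.5
```

>>> step_arm --commands '[{"travel":[0.0045,0,0],"turn":[0,0,-0.5]},{"travel":[0.0045,0,0.012],"turn":[0,0,-0.5]},{"travel":[0.0045,0,0.024],"turn":[0,0,-0.5]},{"travel":[0.0045,0,0.036],"turn":[0,0,-0.5]},{"travel":[0.0045,0,0.046],"turn":[0,0,-0.5]}]'

```text
time: 27.35
position: [0.5598, -0.0349, 0.0497]
tool_rot: [-2.356, -2.077, 0.002]
ft_force: [-0.3, -0.4, -0.8]
grip_width: 0.453
grip_force: 20.0
```

>>> step_arm --commands '[{"travel":[0,0,0.001],"turn":[0,0,0]},{"travel":[0,0,0.002],"turn":[0,0,0]},{"travel":[0,0,0.003],"turn":[0,0,0]},{"travel":[0,0,0.003],"turn":[0,0,0]}]'

```text
time: 27.75
position: [0.5607, -0.0348, 0.0485]
tool_rot: [2.356, 2.077, 0.001]
ft_force: [-0.1, -1.1, -0.7]
grip_width: 0.452
grip_force: 20.0
```

>>> step_arm --commands '[{"travel":[0,0,0.001],"turn":[0,0,0]},{"travel":[0,0,0.0025],"turn":[0,0,0]},{"travel":[0,0,0.004],"turn":[0,0,0]},{"travel":[0,0,0.0045],"turn":[0,0,0]}]'

```text
time: 28.15
position: [0.5603, -0.0348, 0.0435]
tool_rot: [-2.356, -2.078, 0.0]
ft_force: [0.4, 0.1, -2.2]
grip_width: 0.456
grip_force: 20.0
```

>>> step_arm --commands '[{"travel":[0,0,0],"turn":[0,0,0]},{"travel":[0,0,0],"turn":[0,0,0]}]'

```text
time: 28.35
position: [0.5604, -0.0347, 0.0437]
tool_rot: [2.356, 2.078, -0.0]
ft_force: [-0.1, 0.2, -1.4]
grip_width: 0.454
grip_force: 20.0
```

Release, rise, and return for the third cup.

>>> step_arm --commands '[{"travel":[0,0,0],"turn":[0,0,0]},{"travel":[0,0,0],"turn":[0,0,0]},{"travel":[0,0,0],"turn":[0,0,0]},{"travel":[0,0,0],"turn":[0,0,0]}]' --gripper 0.6

```text
time: 28.75
position: [0.5605, -0.0348, 0.0439]
tool_rot: [2.356, 2.077, 0.0]
ft_force: [0.1, 0.0, 0.3]
grip_width: 0.591
grip_force: 0.0
```

>>> step_arm --commands '[{"travel":[0,0,-0.02],"turn":[0,0,0]},{"travel":[0,0,-0.04],"turn":[0,0,0]},{"travel":[0,0,-0.08],"turn":[0,0,0]},{"travel":[0,0,-0.13],"turn":[0,0,0]},{"travel":[0,0,-0.145],"turn":[0,0,0]}]'

```text
time: 29.25
position: [0.5632, -0.0343, 0.1942]
tool_rot: [2.351, 2.074, 0.008]
ft_force: [1.2, 0.4, -0.3]
grip_width: 0.603
grip_force: 0.0
```

>>> step_arm --commands '[{"travel":[-0.18,-0.03,0],"turn":[0,0,42]},{"travel":[-0.18,-0.03,0],"turn":[0,0,42]},{"travel":[-0.18,-0.03,0],"turn":[0,0,42]},{"travel":[-0.18,-0.03,0],"turn":[0,0,42]},{"travel":[-0.18,-0.03,0],"turn":[0,0,42]}]' --gripper 0.72

```text
time: 29.75
position: [0.5053, -0.2165, 0.188]
tool_rot: [2.951, 1.071, -0.004]
ft_force: [-0.8, 0.4, -0.6]
grip_width: 0.721
grip_force: 0.0
```

Run:
```python
from h import *
go((.535,-.284,.16,0))
```

```text
t 29.8 pos [ 0.5053 -0.2165  0.188 ] yaw 39.9 tilt [-0.002 -0.003 -1.   ] F [-0.8  0.4 -0.6] g 0.721 0.0
(0.535, -0.284, 0.16, 0) -> [-0.0204  0.0708  0.0282] turnz 39.9
```

>>> step_arm --commands '[{"travel":[-0.02,0.071,0.025],"turn":[0,0,40]},{"travel":[-0.02,0.071,0.025],"turn":[0,0,40]},{"travel":[-0.02,0.071,0.025],"turn":[0,0,40]},{"travel":[-0.02,0.071,0.025],"turn":[0,0,40]},{"travel":[-0.02,0.071,0.025],"turn":[0,0,40]}]'

```text
time: 30.25
position: [0.5391, -0.2764, 0.1628]
tool_rot: [-3.141, -0.014, 0.002]
ft_force: [0.8, -0.7, 0.6]
grip_width: 0.718
grip_force: 0.0
```

>>> step_arm --commands '[{"travel":[0,0,0],"turn":[0,0,0]},{"travel":[0,0,0],"turn":[0,0,0]}]'

```text
time: 30.45
position: [0.5392, -0.2762, 0.1634]
tool_rot: [-3.141, -0.026, 0.001]
ft_force: [-0.5, -0.7, -0.0]
grip_width: 0.72
grip_force: 0.0
```

Run:
```python
from h import *
s,im,o=cups('w15')
go(*[(p[0],p[1],.0305,0) for p in o])
```

```text
t 30.5 pos [ 0.5393 -0.2762  0.1635] yaw 0.9 tilt [-0.  0. -1.] F [ 0.2  0.2 -0.7] g 0.724 0.0
```

Run:
```python
from h import *
s=ctrl.get_state(); im=cv2.imread('pics/w15.png')[:,:,::-1].copy()
for c,st in blobs(im,(8,90,60),(30,255,255),200): print('w',c,st,onz('wrist',c,.022,s))
_,b=grab('top','top15')
for c,st in blobs(b,(8,120,80),(28,255,255),15): print('t',c,st,onz('top',c,.03))
```

```text
w [528.4  22.5] [519   0  20  59 363] [ 0.7596 -0.5502  0.022 ]
w [553.9  53.4] [547  33  13  43 403] [ 0.7321 -0.5917  0.022 ]
w [334.8 190.6] [ 267  157  139   68 5027] [ 0.5566 -0.3252  0.022 ]
w [ 51.4 186.5] [  31  163   39   47 1488] [ 0.5608 -0.0242  0.022 ]
w [ 98.  194.5] [  73  169   49   51 1924] [ 0.5513 -0.0887  0.022 ]
w [151.3 274.6] [143 248  22  54 597] [ 0.4664 -0.1418  0.022 ]
w [413.9 274.1] [402 248  22  54 570] [ 0.4713 -0.4154  0.022 ]
w [367.2 317.8] [ 204  299  312   30 3392] [ 0.4205 -0.37    0.022 ]
t [113.4 118.6] [  95   99   38   39 1321] [0.8811 0.5254 0.03  ]
t [453.6 134.8] [452 133   5   6  16] [ 0.8276 -0.6345  0.03  ]
t [432.9 139. ] [431 136   6   8  16] [ 0.8129 -0.5627  0.03  ]
t [444.7 162. ] [435 153  24  20 153] [ 0.7335 -0.6015  0.03  ]
t [448.7 160.6] [446 159   6   4  17] [ 0.7383 -0.6153  0.03  ]
t [454.9 182.7] [438 172  39  33 234] [ 0.6623 -0.6347  0.03  ]
t [471.6 178.2] [469 177   6   4  20] [ 0.6778 -0.6924  0.03  ]
t [466.8 194.4] [462 192  16   9  43] [ 0.6222 -0.6744  0.03  ]
t [138.9 208.5] [127 197  25  24 574] [0.5752 0.4347 0.03  ]
t [469.9 207. ] [463 202  17  11  35] [ 0.5792 -0.6838  0.03  ]
t [278.6 213. ] [273 207  13  13 132] [ 0.5595 -0.0339  0.03  ]
t [295.8 215.8] [290 210  13  13 133] [ 0.55   -0.0918  0.03  ]
t [167.4 224. ] [163 219  10  11  80] [0.523  0.3388 0.03  ]
t [ 64.6 282.1] [ 59 277  12  11 108] [0.3308 0.6757 0.03  ]
```

The two remaining cups merged into one blob; the two placed cups sit where the bays are. I'll split the blob by its distance transform.

Run:
```python
from h import *
s=ctrl.get_state(); im=cv2.imread('pics/w15.png')[:,:,::-1].copy()
k=cv2.inRange(cv2.cvtColor(im,cv2.COLOR_RGB2HSV),np.array((8,90,60)),np.array((30,255,255)))
k[:150]=0;k[230:]=0;k[:,:255]=0;k[:,415:]=0
e=cv2.erode(k,np.ones((3,3),np.uint8),iterations=6); n,l,st,c=cv2.connectedComponentsWithStats(e)
for i in range(1,n): 
    P=onz('wrist',c[i],.022,s); print(c[i],st[i],P,totool(s,(P[0],P[1],.0305)))
cv2.imwrite('pics/w15c.png',cv2.resize(im[130:260,230:430],(600,390))[:,:,::-1])
```

```text
[292.06596702 183.37631184] [273 164  39  42 667] [ 0.5625 -0.2859  0.022 ] [0.0231 0.0101 0.1331]
[378.33850365 197.25091241] [ 358  178   42   40 1096] [ 0.5513 -0.3674  0.022 ] [0.0106 0.0914 0.1331]
```

View pics/w15c.png

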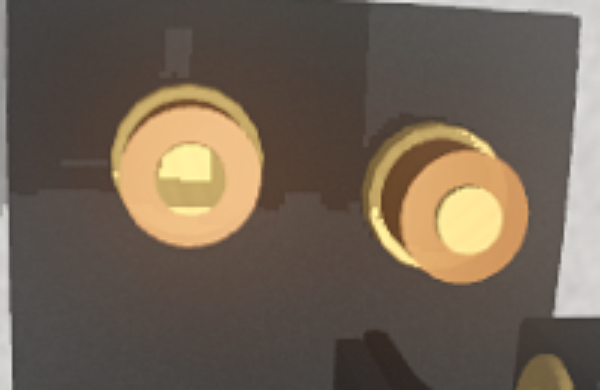

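The crop shows cup A at about (292,186) and cup B at about (375,195), both upright. Grip A.

>>> step_arm --commands '[{"travel":[0.0205,0.01,0],"turn":[0,0,1]},{"travel":[0.0205,0.01,0.045],"turn":[0,0,1]},{"travel":[0.0205,0.01,0.09],"turn":[0,0,1]},{"travel":[0.0205,0.01,0.118],"turn":[0,0,1]},{"travel":[0.0205,0.01,0.13],"turn":[0,0,1]}]'

```text
time: 31.05
position: [0.5577, -0.2851, 0.0302]
tool_rot: [-3.139, 0.004, 0.008]
ft_force: [0.2, 0.1, 0.1]
grip_width: 0.72
grip_force: 0.0
```

>>> step_arm --commands '[{"travel":[0,0,0],"turn":[0,0,0]},{"travel":[0,0,0],"turn":[0,0,0]}]'

```text
time: 31.25
position: [0.5611, -0.2866, 0.0353]
tool_rot: [3.141, -0.005, 0.003]
ft_force: [0.4, -0.2, 0.8]
grip_width: 0.719
grip_force: 0.0
```

>>> step_arm --commands '[{"travel":[0,0,0],"turn":[0,0,0]},{"travel":[0,0,0],"turn":[0,0,0]},{"travel":[0,0,0],"turn":[0,0,0]},{"travel":[0,0,0],"turn":[0,0,0]},{"travel":[0,0,0],"turn":[0,0,0]}]' --gripper 0.3 --force 20

```text
time: 31.75
position: [0.5604, -0.2861, 0.0345]
tool_rot: [3.141, -0.005, 0.001]
ft_force: [-0.5, 1.6, 4.1]
grip_width: 0.45
grip_force: 20.0
```

>>> step_arm --commands '[{"travel":[0,0,0],"turn":[0,0,0]},{"travel":[0,0,-0.03],"turn":[0,0,0]},{"travel":[0,0,-0.07],"turn":[0,0,0]},{"travel":[0,0,-0.11],"turn":[0,0,0]},{"travel":[0,0,-0.145],"turn":[0,0,0]}]'

```text
time: 32.25
position: [0.5598, -0.2861, 0.18]
tool_rot: [3.141, -0.005, -0.0]
ft_force: [1.0, -1.5, -1.1]
grip_width: 0.453
grip_force: 20.0
```

>>> step_arm --commands '[{"travel":[-0.005,-0.23,0],"turn":[0,0,-42]},{"travel":[-0.005,-0.23,0],"turn":[0,0,-42]},{"travel":[-0.005,-0.23,0],"turn":[0,0,-42]},{"travel":[-0.005,-0.23,0],"turn":[0,0,-42]},{"travel":[-0.005,-0.23,0],"turn":[0,0,-42]}]'

```text
time: 32.75
position: [0.555, -0.0509, 0.1784]
tool_rot: [-2.927, -1.136, 0.0]
ft_force: [-0.0, 0.3, -2.2]
grip_width: 0.456
grip_force: 20.0
```

Run:
```python
from h import *
go((.568,.0247,.18,82.8))
```

```text
t 32.8 pos [ 0.555  -0.0509  0.1784] yaw 42.4 tilt [-0.001  0.001 -1.   ] F [-0.   0.3 -2.2] g 0.456 20.0
(0.568, 0.0247, 0.18, 82.8) -> [ 0.0606 -0.047  -0.0015] turnz -40.4
```

>>> step_arm --commands '[{"travel":[0.061,-0.047,0],"turn":[0,0,-40.4]},{"travel":[0.061,-0.047,0],"turn":[0,0,-40.4]},{"travel":[0.061,-0.047,0],"turn":[0,0,-40.4]},{"travel":[0.061,-0.047,0],"turn":[0,0,-40.4]},{"travel":[0.061,-0.047,0.02],"turn":[0,0,-40.4]}]'

```text
time: 33.25
position: [0.5715, 0.0201, 0.1602]
tool_rot: [2.359, 2.07, 0.005]
ft_force: [0.9, 0.2, -1.8]
grip_width: 0.451
grip_force: 20.0
```

>>> step_arm --commands '[{"travel":[0,0,0.03],"turn":[0,0,0]},{"travel":[0,0,0.06],"turn":[0,0,0]},{"travel":[0,0,0.06],"turn":[0,0,0]},{"travel":[0,0,0.06],"turn":[0,0,0]}]'

```text
time: 33.65
position: [0.5695, 0.0196, 0.0985]
tool_rot: [-2.366, -2.065, 0.001]
ft_force: [-0.0, 1.1, -0.6]
grip_width: 0.455
grip_force: 20.0
```

Run:
```python
from h import *
go((.568,.0247,.045,82.8))
```

```text
t 33.6 pos [0.5695 0.0196 0.0985] yaw 82.2 tilt [-0.001  0.    -1.   ] F [-0.   1.1 -0.6] g 0.455 20.0
(0.568, 0.0247, 0.045, 82.8) -> [ 0.0048 -0.0021  0.0535] turnz -0.6
```

>>> step_arm --commands '[{"travel":[0.005,-0.002,0],"turn":[0,0,-0.6]},{"travel":[0.005,-0.002,0.012],"turn":[0,0,-0.6]},{"travel":[0.005,-0.002,0.024],"turn":[0,0,-0.6]},{"travel":[0.005,-0.002,0.036],"turn":[0,0,-0.6]},{"travel":[0.005,-0.002,0.046],"turn":[0,0,-0.6]}]'

```text
time: 34.15
position: [0.568, 0.0246, 0.0512]
tool_rot: [-2.356, -2.077, 0.002]
ft_force: [-0.6, -0.4, -1.9]
grip_width: 0.452
grip_force: 20.0
```

>>> step_arm --commands '[{"travel":[0,0,0.001],"turn":[0,0,0]},{"travel":[0,0,0.002],"turn":[0,0,0]},{"travel":[0,0,0.003],"turn":[0,0,0]},{"travel":[0,0,0.003],"turn":[0,0,0]}]'

```text
time: 34.55
position: [0.5689, 0.0249, 0.05]
tool_rot: [2.356, 2.077, 0.001]
ft_force: [-0.3, -0.5, -2.5]
grip_width: 0.453
grip_force: 20.0
```

Down 4.5 mm to 0.0455, then release.

>>> step_arm --commands '[{"travel":[0,0,0.001],"turn":[0,0,0]},{"travel":[0,0,0.0025],"turn":[0,0,0]},{"travel":[0,0,0.004],"turn":[0,0,0]},{"travel":[0,0,0.0045],"turn":[0,0,0]},{"travel":[0,0,0.0045],"turn":[0,0,0]}]'

```text
time: 35.05
position: [0.5685, 0.0249, 0.0451]
tool_rot: [-2.356, -2.078, 0.0]
ft_force: [0.2, 0.5, -0.6]
grip_width: 0.455
grip_force: 20.0
```

>>> step_arm --commands '[{"travel":[0,0,0],"turn":[0,0,0]},{"travel":[0,0,0],"turn":[0,0,0]},{"travel":[0,0,0],"turn":[0,0,0]},{"travel":[0,0,0],"turn":[0,0,0]}]' --gripper 0.6

```text
time: 35.45
position: [0.5687, 0.0249, 0.0454]
tool_rot: [2.356, 2.078, 0.0]
ft_force: [0.4, -0.6, -1.1]
grip_width: 0.593
grip_force: 0.0
```

>>> step_arm --commands '[{"travel":[0,0,-0.02],"turn":[0,0,0]},{"travel":[0,0,-0.04],"turn":[0,0,0]},{"travel":[0,0,-0.08],"turn":[0,0,0]},{"travel":[0,0,-0.13],"turn":[0,0,0]},{"travel":[0,0,-0.145],"turn":[0,0,0]}]'

```text
time: 35.95
position: [0.5713, 0.0257, 0.1957]
tool_rot: [2.352, 2.074, 0.009]
ft_force: [1.4, 0.1, 0.7]
grip_width: 0.597
grip_force: 0.0
```

>>> step_arm --commands '[{"travel":[-0.245,-0.02,0],"turn":[0,0,42]},{"travel":[-0.245,-0.02,0],"turn":[0,0,42]},{"travel":[-0.245,-0.02,0],"turn":[0,0,42]},{"travel":[-0.245,-0.02,0],"turn":[0,0,42]},{"travel":[-0.245,-0.02,0],"turn":[0,0,42]}]' --gripper 0.72

```text
time: 36.45
position: [0.517, -0.2182, 0.1901]
tool_rot: [2.948, 1.085, -0.001]
ft_force: [0.6, -0.7, -0.3]
grip_width: 0.717
grip_force: 0.0
```

Run:
```python
from h import *
go((.53,-.36,.16,0))
```

```text
t 36.5 pos [ 0.517  -0.2182  0.1901] yaw 40.4 tilt [-0.    -0.001 -1.   ] F [ 0.6 -0.7 -0.3] g 0.717 0.0
(0.53, -0.36, 0.16, 0) -> [-0.082   0.1164  0.0302] turnz 40.4
```

>>> step_arm --commands '[{"travel":[-0.082,0.116,0.027],"turn":[0,0,40.4]},{"travel":[-0.082,0.116,0.027],"turn":[0,0,40.4]},{"travel":[-0.082,0.116,0.027],"turn":[0,0,40.4]},{"travel":[-0.082,0.116,0.027],"turn":[0,0,40.4]},{"travel":[-0.082,0.116,0.027],"turn":[0,0,40.4]}]'

```text
time: 36.95
position: [0.5307, -0.359, 0.1615]
tool_rot: [-3.14, 0.003, 0.003]
ft_force: [0.5, 1.0, 0.4]
grip_width: 0.723
grip_force: 0.0
```

>>> step_arm --commands '[{"travel":[0,0,0],"turn":[0,0,0]},{"travel":[0,0,0],"turn":[0,0,0]},{"travel":[0,0,0],"turn":[0,0,0]}]'

```text
time: 37.25
position: [0.5319, -0.3567, 0.1633]
tool_rot: [3.141, 0.015, -0.0]
ft_force: [-0.7, -0.2, -0.0]
grip_width: 0.72
grip_force: 0.0
```

Run:
```python
from h import *
s,im,o=cups('w16')
go(*[(p[0],p[1],.0305,0) for p in o])
_,b=grab('top','top16')
for c,st in blobs(b,(8,120,80),(28,255,255),60):
    if 240<c[0]<400: print('t',c,st,onz('top',c,.03))
```

```text
cup px [292.9 187.4] [ 262  160   57   56 2282] pos [ 0.5514 -0.3673  0.022 ]
t 37.3 pos [ 0.5319 -0.3567  0.1634] yaw 0.5 tilt [ 0. -0. -1.] F [-0.6  0.8  0.2] g 0.719 0.0
(np.float64(0.5514), np.float64(-0.3673), 0.0305, 0) -> [0.0193 0.0107 0.1329] turnz 0.5
t [261.  210.7] [255 205  13  13 134] [0.5673 0.0254 0.03  ]
t [278.6 213. ] [273 207  13  13 132] [ 0.5595 -0.0339  0.03  ]
t [294.5 215.2] [289 209  12  13 128] [ 0.552  -0.0874  0.03  ]
```

>>> step_arm --commands '[{"travel":[0.018,0.0105,0],"turn":[0,0,0.5]},{"travel":[0.018,0.0105,0.045],"turn":[0,0,0.5]},{"travel":[0.018,0.0105,0.09],"turn":[0,0,0.5]},{"travel":[0.018,0.0105,0.12],"turn":[0,0,0.5]},{"travel":[0.018,0.0105,0.133],"turn":[0,0,0.5]}]'

```text
time: 37.85
position: [0.5477, -0.3661, 0.0265]
tool_rot: [-3.138, 0.001, 0.008]
ft_force: [-0.6, 0.5, 0.6]
grip_width: 0.72
grip_force: 0.0
```

>>> step_arm --commands '[{"travel":[0,0,0],"turn":[0,0,0]},{"travel":[0,0,0],"turn":[0,0,0]}]'

```text
time: 38.05
position: [0.551, -0.368, 0.0319]
tool_rot: [3.14, -0.002, 0.003]
ft_force: [-0.7, -0.3, 0.1]
grip_width: 0.718
grip_force: 0.0
```

>>> step_arm --commands '[{"travel":[0,0,0],"turn":[0,0,0]},{"travel":[0,0,0],"turn":[0,0,0]},{"travel":[0,0,0],"turn":[0,0,0]},{"travel":[0,0,0],"turn":[0,0,0]},{"travel":[0,0,0],"turn":[0,0,0]}]' --gripper 0.3 --force 20

```text
time: 38.55
position: [0.5503, -0.3676, 0.0311]
tool_rot: [3.141, -0.003, 0.001]
ft_force: [-0.9, 0.8, 3.9]
grip_width: 0.455
grip_force: 20.0
```

>>> step_arm --commands '[{"travel":[0,0,0],"turn":[0,0,0]},{"travel":[0,0,-0.03],"turn":[0,0,0]},{"travel":[0,0,-0.07],"turn":[0,0,0]},{"travel":[0,0,-0.11],"turn":[0,0,0]},{"travel":[0,0,-0.145],"turn":[0,0,0]}]'

```text
time: 39.05
position: [0.5498, -0.3675, 0.1766]
tool_rot: [3.141, -0.003, 0.0]
ft_force: [-0.0, -0.9, -0.4]
grip_width: 0.453
grip_force: 20.0
```

>>> step_arm --commands '[{"travel":[0.005,-0.25,0],"turn":[0,0,-42]},{"travel":[0.005,-0.25,0],"turn":[0,0,-42]},{"travel":[0.005,-0.25,0],"turn":[0,0,-42]},{"travel":[0.005,-0.25,0],"turn":[0,0,-42]},{"travel":[0.005,-0.25,0],"turn":[0,0,-42]}]'

```text
time: 39.55
position: [0.5547, -0.1157, 0.1747]
tool_rot: [2.931, 1.132, -0.001]
ft_force: [0.0, 0.6, -1.1]
grip_width: 0.452
grip_force: 20.0
```

Run:
```python
from h import *
go((.5755,.0845,.18,82.8))
```

```text
t 39.5 pos [ 0.5547 -0.1157  0.1747] yaw 42.2 tilt [-0. -0. -1.] F [ 0.   0.6 -1.1] g 0.452 20.0
(0.5755, 0.0845, 0.18, 82.8) -> [ 0.1499 -0.1342 -0.0053] turnz -40.6
```

Underside is TCP − 0.031, so place at about 0.0415.

>>> step_arm --commands '[{"travel":[0.15,-0.134,0],"turn":[0,0,-40.6]},{"travel":[0.15,-0.134,0],"turn":[0,0,-40.6]},{"travel":[0.15,-0.134,0],"turn":[0,0,-40.6]},{"travel":[0.15,-0.134,0],"turn":[0,0,-40.6]},{"travel":[0.15,-0.134,0],"turn":[0,0,-40.6]}]'

```text
time: 40.05
position: [0.5761, 0.0928, 0.1755]
tool_rot: [-2.34, -2.09, -0.006]
ft_force: [-0.1, 0.7, -0.8]
grip_width: 0.454
grip_force: 20.0
```

>>> step_arm --commands '[{"travel":[0,0,0.03],"turn":[0,0,0]},{"travel":[0,0,0.06],"turn":[0,0,0]},{"travel":[0,0,0.075],"turn":[0,0,0]},{"travel":[0,0,0.075],"turn":[0,0,0]},{"travel":[0,0,0.075],"turn":[0,0,0]}]'

```text
time: 40.55
position: [0.5778, 0.0825, 0.1007]
tool_rot: [2.362, 2.071, 0.001]
ft_force: [1.1, -0.9, -0.9]
grip_width: 0.452
grip_force: 20.0
```

Run:
```python
from h import *
go((.5758,.0842,.0415,82.8))
s,im=grab('wrist','w17')
cv2.imwrite('pics/w17c.png',im[100:320,100:460][:,:,::-1])
```

```text
t 40.5 pos [0.5778 0.0825 0.1007] yaw 82.5 tilt [ 0.  0. -1.] F [ 1.1 -0.9 -0.9] g 0.452 20.0
(0.5758, 0.0842, 0.0415, 82.8) -> [ 0.0014 -0.0022  0.0592] turnz -0.3
```

View pics/w17c.png

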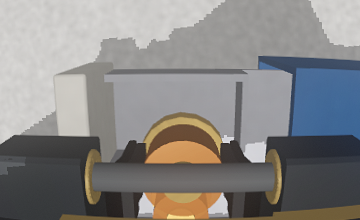

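The crop shows the held cup inside the last bay, with the outer wall's top edge at row 173.

Run:
```python
from h import *
s=ctrl.get_state()
print(onz('wrist',(207,173),.038,s),onz('wrist',(342,173),.038,s),onz('wrist',(207,181),.038,s),onz('wrist',(340,181),.038,s))
```

```text
[0.5352 0.1281 0.038 ] [0.6246 0.116  0.038 ] [0.5343 0.1227 0.038 ] [0.6227 0.1108 0.038 ]
```

>>> step_arm --commands '[{"travel":[0.003,-0.002,0],"turn":[0,0,-0.3]},{"travel":[0.003,-0.002,0.015],"turn":[0,0,-0.3]},{"travel":[0.003,-0.002,0.03],"turn":[0,0,-0.3]},{"travel":[0.003,-0.002,0.043],"turn":[0,0,-0.3]},{"travel":[0.003,-0.002,0.051],"turn":[0,0,-0.3]}]'

```text
time: 41.1
position: [0.5747, 0.0857, 0.047]
tool_rot: [-2.355, -2.077, 0.003]
ft_force: [0.3, -0.5, -0.4]
grip_width: 0.455
grip_force: 20.0
```

>>> step_arm --commands '[{"travel":[0,0,0.001],"turn":[0,0,0]},{"travel":[0,0,0.002],"turn":[0,0,0]},{"travel":[0,0,0.003],"turn":[0,0,0]},{"travel":[0,0,0.003],"turn":[0,0,0]}]'

```text
time: 41.5
position: [0.5761, 0.0855, 0.0465]
tool_rot: [2.356, 2.077, 0.001]
ft_force: [0.6, -0.0, -1.6]
grip_width: 0.453
grip_force: 20.0
```

>>> step_arm --commands '[{"travel":[0,0,0.001],"turn":[0,0,0]},{"travel":[0,0,0.0025],"turn":[0,0,0]},{"travel":[0,0,0.004],"turn":[0,0,0]},{"travel":[0,0,0.005],"turn":[0,0,0]},{"travel":[0,0,0.005],"turn":[0,0,0]}]'

```text
time: 42.0
position: [0.5758, 0.0856, 0.0411]
tool_rot: [2.356, 2.078, -0.0]
ft_force: [-0.5, 0.1, -0.8]
grip_width: 0.453
grip_force: 20.0
```

>>> step_arm --commands '[{"travel":[0,0,0],"turn":[0,0,0]},{"travel":[0,0,0],"turn":[0,0,0]},{"travel":[0,0,0],"turn":[0,0,0]},{"travel":[0,0,0],"turn":[0,0,0]}]' --gripper 0.6

```text
time: 42.4
position: [0.5759, 0.0856, 0.0413]
tool_rot: [2.356, 2.078, 0.0]
ft_force: [-1.1, -1.0, 0.6]
grip_width: 0.591
grip_force: 0.0
```

>>> step_arm --commands '[{"travel":[0,0,-0.02],"turn":[0,0,0]},{"travel":[0,0,-0.04],"turn":[0,0,0]},{"travel":[0,0,-0.08],"turn":[0,0,0]},{"travel":[0,0,-0.13],"turn":[0,0,0]},{"travel":[0,0,-0.15],"turn":[0,0,0]}]'

```text
time: 42.9
position: [0.5779, 0.0866, 0.1962]
tool_rot: [2.353, 2.075, 0.008]
ft_force: [0.3, 0.2, -0.6]
grip_width: 0.598
grip_force: 0.0
```

>>> step_arm --commands '[{"travel":[-0.05,-0.11,-0.03],"turn":[0,0,42]},{"travel":[-0.05,-0.11,-0.03],"turn":[0,0,42]},{"travel":[-0.05,-0.11,-0.03],"turn":[0,0,42]},{"travel":[-0.05,-0.11,-0.03],"turn":[0,0,42]},{"travel":[-0.05,-0.11,-0.03],"turn":[0,0,42]}]' --gripper 0

```text
time: 43.4
position: [0.46, 0.0493, 0.2218]
tool_rot: [2.946, 1.084, 0.001]
ft_force: [0.5, -0.4, 0.1]
grip_width: 0.232
grip_force: 0.0
```

Run:
```python
from h import *
go((.44,.0157,.2,-7.2))
```

```text
t 43.4 pos [0.46   0.0493 0.2218] yaw 40.4 tilt [ 0.002 -0.002 -1.   ] F [ 0.5 -0.4  0.1] g 0.232 0.0
(0.44, 0.0157, 0.2, -7.2) -> [-0.037   0.0125  0.0219] turnz 47.6
```

>>> step_arm --commands '[{"travel":[-0.037,0.0125,0],"turn":[0,0,47.6]},{"travel":[-0.037,0.0125,0],"turn":[0,0,47.6]},{"travel":[-0.037,0.0125,0],"turn":[0,0,47.6]},{"travel":[-0.037,0.0125,0],"turn":[0,0,47.6]},{"travel":[-0.037,0.0125,0],"turn":[0,0,47.6]}]'

```text
time: 43.9
position: [0.4405, 0.0163, 0.2213]
tool_rot: [3.14, -0.069, 0.001]
ft_force: [-0.6, 0.1, 0.6]
grip_width: 0.006
grip_force: 0.0
```

>>> step_arm --commands '[{"travel":[0,0,0],"turn":[0,0,4.7]},{"travel":[0,0,0],"turn":[0,0,4.7]},{"travel":[0,0,0],"turn":[0,0,4.7]}]'

```text
time: 44.2
position: [0.4406, 0.0162, 0.2213]
tool_rot: [3.136, -0.185, 0.0]
ft_force: [1.3, -0.2, -0.7]
grip_width: 0.004
grip_force: 0.0
```

Run:
```python
from h import *
go((.44,.0157,.055,-7.2))
s,im=grab('wrist','w18'); _,b=grab('top','top18')
for c,st in blobs(im,(8,90,60),(30,255,255),300): print('w',c,st,onz('wrist',c,.032,s))
for c,st in blobs(b,(8,120,80),(28,255,255),60):
    if 230<c[0]<420: print('t',c,st,onz('top',c,.04))
cv2.imwrite('pics/w18c.png',im[0:300,60:500][:,:,::-1])
```

```text
t 44.2 pos [0.4406 0.0162 0.2213] yaw -6.7 tilt [ 0. -0. -1.] F [ 1.3 -0.2 -0.7] g 0.004 0.0
(0.44, 0.0157, 0.055, -7.2) -> [-0.0006  0.0005  0.1663] turnz 0.5
w [261.4  77.9] [ 240   55   44   46 1601] [0.5692 0.0216 0.032 ]
w [319.1  78.8] [ 296   57   46   45 1562] [ 0.5616 -0.0374  0.032 ]
w [202.8  79.8] [ 180   58   45   45 1588] [0.5771 0.0829 0.032 ]
w [371.6  82.5] [ 351   61   44   45 1536] [ 0.5539 -0.0929  0.032 ]
w [  6.2 139.4] [  0 110  16  57 721] [0.5726 0.3807 0.032 ]
w [ 15.8 175.7] [  0 167  34  19 353] [0.5196 0.3717 0.032 ]
w [270.4 319.9] [  91  308  328   21 3703] [0.2928 0.0476 0.032 ]
t [243.  208.8] [237 203  13  13 139] [0.573  0.0855 0.04  ]
t [260.9 210.7] [255 205  13  13 135] [0.5665 0.0256 0.04  ]
t [278.6 213. ] [273 207  13  13 132] [ 0.5587 -0.0337  0.04  ]
t [294.5 215.2] [289 209  12  13 128] [ 0.5513 -0.087   0.04  ]
```

View pics/w18c.png

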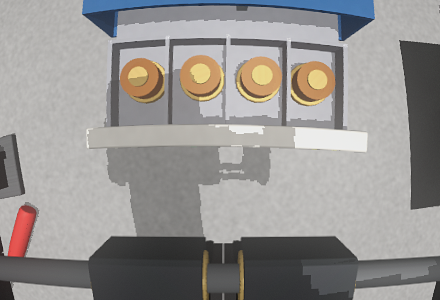

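All four cups stand upright, one per bay. I'll lower in front of the panel and push.

>>> step_arm --commands '[{"travel":[0,0,0.05],"turn":[0,0,0.5]},{"travel":[0,0,0.1],"turn":[0,0,0.5]},{"travel":[0,0,0.14],"turn":[0,0,0.5]},{"travel":[0,0,0.164],"turn":[0,0,0.5]},{"travel":[0,0,0.164],"turn":[0,0,0.5]}]'

```text
time: 44.8
position: [0.4375, 0.0165, 0.0542]
tool_rot: [-3.134, 0.199, 0.012]
ft_force: [-0.4, 0.7, 0.0]
grip_width: 0.004
grip_force: 0.0
```

>>> step_arm --commands '[{"travel":[0.01,0,0],"turn":[0,0,0]},{"travel":[0.02,0,0],"turn":[0,0,0]},{"travel":[0.028,0,0],"turn":[0,0,0]},{"travel":[0.033,0,0],"turn":[0,0,0]},{"travel":[0.037,0,0],"turn":[0,0,0]}]'

```text
time: 45.3
position: [0.4784, 0.0113, 0.0578]
tool_rot: [3.135, -0.202, 0.002]
ft_force: [0.5, 1.0, 0.4]
grip_width: 0.006
grip_force: 0.0
```

>>> step_arm --commands '[{"travel":[0.003,0,0],"turn":[0,0,0]},{"travel":[0.006,0,0],"turn":[0,0,0]},{"travel":[0.009,0,0],"turn":[0,0,0]},{"travel":[0.013,0,0],"turn":[0,0,0]},{"travel":[0.017,0,0],"turn":[0,0,0]}]'

```text
time: 45.8
position: [0.493, 0.0093, 0.0568]
tool_rot: [3.135, -0.201, -0.005]
ft_force: [-4.9, 0.4, 2.2]
grip_width: 0.007
grip_force: 2.5
```

Run:
```python
from h import *
go((.611-.01,-.006,.055,-7.2))
```

```text
t 45.8 pos [0.493  0.0093 0.0568] yaw -7.4 tilt [-0.003 -0.    -1.   ] F [-4.9  0.4  2.2] g 0.007 2.5
(0.601, -0.006, 0.055, -7.2) -> [0.1091 0.0014 0.0015] turnz -0.2
```

>>> step_arm --commands '[{"travel":[0.005,0,0],"turn":[0,0,0]},{"travel":[0.011,0,0],"turn":[0,0,0]},{"travel":[0.018,0,0],"turn":[0,0,0]},{"travel":[0.025,0,0],"turn":[0,0,0]},{"travel":[0.032,0,0],"turn":[0,0,0]}]'

```text
time: 46.3
position: [0.5248, 0.0052, 0.0568]
tool_rot: [3.135, -0.202, -0.005]
ft_force: [-6.1, 1.4, 4.9]
grip_width: 0.003
grip_force: 3.2
```

>>> step_arm --commands '[{"travel":[0.007,0,0],"turn":[0,0,0]},{"travel":[0.014,0,0],"turn":[0,0,0]},{"travel":[0.021,0,0],"turn":[0,0,0]},{"travel":[0.028,0,0],"turn":[0,0,0]},{"travel":[0.035,0,0],"turn":[0,0,0]}]'

```text
time: 46.8
position: [0.5593, 0.0007, 0.0568]
tool_rot: [3.134, -0.202, -0.006]
ft_force: [-7.5, 0.7, 4.9]
grip_width: 0.005
grip_force: 3.7
```

>>> step_arm --commands '[{"travel":[0.006,0,0],"turn":[0,0,0]},{"travel":[0.011,0,0],"turn":[0,0,0]},{"travel":[0.016,0,0],"turn":[0,0,0]},{"travel":[0.02,0,0],"turn":[0,0,0]},{"travel":[0.024,0,0],"turn":[0,0,0]}]'

```text
time: 47.3
position: [0.5804, -0.0021, 0.0566]
tool_rot: [3.134, -0.202, -0.016]
ft_force: [-18.4, 0.9, 13.0]
grip_width: 0.005
grip_force: 8.9
```

Run:
```python
from h import *
go((.611-.01,-.006,.055,-7.2))
```

```text
t 47.3 pos [ 0.5804 -0.0021  0.0566] yaw -7.4 tilt [-0.01  -0.001 -1.   ] F [-18.4   0.9  13. ] g 0.005 8.9
(0.601, -0.006, 0.055, -7.2) -> [0.0209 0.0013 0.0014] turnz -0.2
```

>>> step_arm --commands '[{"travel":[0.002,0,0],"turn":[0,0,0]},{"travel":[0.004,0,0],"turn":[0,0,0]},{"travel":[0.006,0,0],"turn":[0,0,0]},{"travel":[0.008,0,0],"turn":[0,0,0]},{"travel":[0.01,0,0],"turn":[0,0,0]}]'

```text
time: 47.8
position: [0.5901, -0.0032, 0.0563]
tool_rot: [3.134, -0.201, -0.015]
ft_force: [-10.1, 1.0, 4.8]
grip_width: 0.004
grip_force: 5.4
```

>>> step_arm --commands '[{"travel":[0.002,0,0],"turn":[0,0,0]},{"travel":[0.004,0,0],"turn":[0,0,0]},{"travel":[0.006,0,0],"turn":[0,0,0]},{"travel":[0.006,0,0],"turn":[0,0,0]}]'

```text
time: 48.2
position: [0.5982, -0.0043, 0.0563]
tool_rot: [3.135, -0.202, -0.008]
ft_force: [-7.8, 1.0, 3.3]
grip_width: 0.002
grip_force: 3.6
```

>>> step_arm --commands '[{"travel":[0.002,0,0],"turn":[0,0,0]},{"travel":[0.004,0,0],"turn":[0,0,0]},{"travel":[0.006,0,0],"turn":[0,0,0]},{"travel":[0.006,0,0],"turn":[0,0,0]}]'

```text
time: 48.6
position: [0.5983, -0.0043, 0.0562]
tool_rot: [3.132, -0.2, -0.029]
ft_force: [-25.1, 1.0, 17.8]
grip_width: 0.006
grip_force: 12.4
```

Hard stop reached. Back off and check.

>>> step_arm --commands '[{"travel":[-0.004,0,0],"turn":[0,0,0]},{"travel":[-0.012,0,0],"turn":[0,0,0]},{"travel":[-0.03,0,0],"turn":[0,0,0]},{"travel":[-0.06,0,0],"turn":[0,0,0]},{"travel":[-0.09,0,0],"turn":[0,0,0]}]'

```text
time: 49.1
position: [0.5175, 0.0064, 0.0573]
tool_rot: [-3.134, 0.202, -0.004]
ft_force: [-0.2, -0.0, 0.9]
grip_width: 0.001
grip_force: 0.0
```

>>> step_arm --commands '[{"travel":[-0.02,0,-0.05],"turn":[0,0,0]},{"travel":[-0.02,0,-0.1],"turn":[0,0,0]},{"travel":[-0.02,0,-0.15],"turn":[0,0,0]},{"travel":[-0.02,0,-0.2],"turn":[0,0,0]},{"travel":[-0.02,0,-0.2],"turn":[0,0,0]}]'

```text
time: 49.6
position: [0.5018, 0.009, 0.2644]
tool_rot: [3.133, -0.202, 0.023]
ft_force: [0.9, 0.2, 0.1]
grip_width: 0.003
grip_force: 0.0
```

Run:
```python
from h import *
go()
s,im=grab('wrist','w19'); _,b=grab('top','top19'); _,a=grab('scene','s19')
# panel in top: bright strip now vs at start
b0=cv2.imread('pics/top.png')[:,:,::-1].copy()
for n,x in (('start',b0),('now',b)): print(n,[(c,st) for c,st in blobs(x,(0,0,150),(180,60,255),60) if 215<c[0]<330 and 150<c[1]<260])
a0=cv2.imread('pics/scene.png')[:,:,::-1].copy()
d=cv2.absdiff(a,a0).max(2)>40
n,l,st,c=cv2.connectedComponentsWithStats(d.astype(np.uint8))
print('scene changes',[(c[i].round(),st[i][2:]) for i in range(1,n) if st[i][4]>40])
print('handle',[c for c,st in blobs(a,(5,150,90),(20,255,255),30)])
```

```text
t 49.6 pos [0.5018 0.009  0.2644] yaw -7.4 tilt [ 0.015 -0.003 -1.   ] F [0.9 0.2 0.1] g 0.003 0.0
start [(array([270.9, 195. ]), array([231, 188,  80,  15, 428], dtype=int32))]
now [(array([285.4, 196.8]), array([260, 192,  51,  11, 274], dtype=int32))]
scene changes [(array([121.,  27.]), array([ 40,  84, 938], dtype=int32)), (array([160.,  11.]), array([ 21,  30, 215], dtype=int32)), (array([254.,   3.]), array([16, 10, 49], dtype=int32)), (array([275.,  77.]), array([  88,  149, 5933], dtype=int32)), (array([178.,  43.]), array([12,  7, 41], dtype=int32)), (array([188.,  69.]), array([  8,  46, 152], dtype=int32)), (array([ 96., 234.]), array([ 205,  162, 6554], dtype=int32)), (array([326., 211.]), array([ 32,  17, 121], dtype=int32)), (array([177., 258.]), array([ 20,  21, 224], dtype=int32)), (array([144., 268.]), array([ 17,  14, 176], dtype=int32)), (array([147., 278.]), array([20, 14, 60], dtype=int32)), (array([198., 283.]), array([ 21,  22, 250], dtype=int32)), (array([166., 299.]), array([ 21,  23, 274], dtype=int32))]
handle [array([364.6, 127.7]), array([404.7, 156.4]), array([ 88.6, 412.3])]
```

```bash
python3 -c "
from h import *
print(ctrl.close_job())"
```

```text
the job is handed in; nothing more can be done
None
```

I handed the job in, but no verdict came back. Before the drawer closed, the wrist camera showed all four cups upright, one to a compartment. The drawer reached its hard stop and stayed shut after I backed off, and the dowel is back upright in its stand.

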